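# Tip the sorted beads into the bead cabinet and shut the drawer

### The arm

A 6-joint arm with a two-finger parallel gripper is mounted at the origin on the work surface. World frame = base frame: x ahead of the robot, y to its left, z up, the work surface at z = 0. Lengths are in m, angles in rad, forces in N, time in s.
With the tool pointing down it reaches from about 0.15 to 0.775 m from the base axis. Payload 6.1 kg.
Tool frame: the origin (TCP) lies at the very end of the fingers, on their centre line; the grasp point (between the pads) lies 19 mm behind it (r.tcp_to_grasp is the distance from the TCP to the grasp point, in m); x points along the fingers, y is the direction in which the jaws open and shut, and the axes are right-handed (so a half turn about x gives the same grasp; the last joint's range is limited). The gripper opens to 85 mm and grips with 20 to 120 N. Pads are 22 mm wide; open, the fingers measure 114 mm over their backs; the gripper's body (76 mm by 85 mm) begins 54 mm behind the grasp point. The pads swing forward as they close: fully open they stand 13 mm farther back than shut.
Start: joints at [-1.181, 0.126, -0.04, 1.405, 0, 1.571], TCP at [0.199, -0.486, 0.231] pointing down, gripper open.
Joint ranges: [-2.72, 2.72], [-0.95, 1.95], [-1.27, 1.35], [-1.78, 2.02], [-1.46, 1.47], [-3.14, 3.14]. Speed limits (rad/s): [2.39, 2.39, 3.01, 3.14, 3.14, 3.14].

### API

Orientations are given as a rotation vector (axis times angle).
In Python, from bench import r, optics, order gives the robot as it stands.
- The arm moves only by the tool send_rows, never from a script. Its argument "deltas" is a list that holds one entry, the list of rows, each a list of 7 numbers: the shift along the tool's x, y, z in cm, then the turn, a rotation vector about the tool's x, y, z in rad, then the finger opening in cm, from 0 to 8.54. In form: [[[tx, ty, tz, ax, ay, az, jaw], ...]]. A call has 1 to 8 rows; each row shifts and turns the pose as measured when the row begins, along the tool's axes as they then stand; what a row does not reach is not made up. A row lasts 1/8 s, in which the tool goes at most 62.5 mm and 10.7 degrees, less where a joint would pass 70% of its speed; a pose out of reach is approached as far as the arm can. A call with a gripper value outside its range is refused whole. The fingers move at their own pace and stop on an object; "force" is the grip in N (left out, the last holds). Time passes only in rows, so rows that do not move let the fingers close. It gives the time, the measured TCP pose, the force and the opening at its end, in the units of the state.
- r.state(): the state, without advancing time (a new reading comes with each control period).
- optics.grab_frame(name): name is "side" or "top"; returns a dict with "color" (480x640x3 uint8, blue, green, red), "range_z" (480x640 float32, m along the optical axis (not along the pixel's ray), 0 where there is no reading), "intrinsics" (3x3 intrinsics, pixels), "D" ([k1, k2, p1, p2, k3] as OpenCV has them; the pictures are not rectified), "R" (3x3) and "t" (3): a world point X has camera coordinates R X + t. Camera axes: x right, y down, z forward; pixel columns grow to the right and rows downward; lengths in m; the calibration is good to about 2 mm. A picture is of the moment at which its call begins.
- order.sign_off(): hands the job in, once; it reports no verdict.
The state is a dict: "time_s": time; "joint_positions": joint angles; "qd": joint speeds; "joint_efforts": joint torques, N m; "eef_pos": TCP position; "ee_rot": TCP orientation; "force": force on the tool from outside, world axes, zero at the start; "moment": the same for the moment, N m; "opening": opening from 0.0 (shut) to 1.0 (fully open).
Only numpy, scipy, OpenCV 4.12 (cv2) and the standard library are available. Lean on these libraries where they do the work, as an engineer would, in place of code of your own. Each camera call takes 0.05 s, during which the arm holds its last target.

### The job

Pick up the white sorting tray by its handle and, with its mouth held low over the open top drawer of the bead cabinet, tip it so that all six beads slide into the drawer without any being spilled. Then set the empty tray back down flat on the blue cutting mat (not dropped), and push the drawer fully shut without slamming it, leaving the jar, scissors and tape dispenser where they are.

Things in the scene. Friction and masses are not known exactly. Their poses are not given: they have to be found in the camera images.
- tray: White bead tray, 100 g. Origin: centre of the pan's underside (3 mm above the table at the start), x to the open mouth, z up. Floor 2.5 mm, walls 3 mm thick, 18 mm high: back at x = -45 mm; sides 92 mm apart over all up to x = 15 mm, then tapering to 52 mm at the mouth, x = 65 mm. Slick: beads stay while it is level, begin to slide at 13 to 20 degrees; 35 to 45 degrees empties it.
- tray_grip (a point): Where to grip the tray: middle of its orange handle, 85 mm behind the tray's origin, 28 mm above its underside; axes as the tray's. The handle is a level straight bar, 18 mm wide (y; grip across this), 16 mm tall (z = 20 to 36 mm in the tray's frame), x = -51 to -115 mm. Tray and beads weigh about 180 g with their centre of mass 80 mm ahead of here: grip firmly (40 N).
- tray_mouth (a point): Middle of the pouring edge: the front end of the tray's floor, upper side, 65 mm ahead of the tray's origin. Axes as the tray's.
- bead0: Chunky glazed ceramic bead, orange cube, 18 mm edge, with a dark thread hole, 13 g, loose on the tray at the start. Origin at its centre.
- bead1: Chunky glazed ceramic bead, teal drum, 20 mm diameter and 16 mm tall, with a dark thread hole, 13 g, loose on the tray at the start. Origin at its centre.
- bead2: Chunky glazed ceramic bead, lime-green hexagonal bead, 20 mm across flats and 14 mm tall, with a dark thread hole, 13 g, loose on the tray at the start. Origin at its centre.
- bead3: Chunky glazed ceramic bead, blue cube, 18 mm edge, with a dark thread hole, 13 g, loose on the tray at the start. Origin at its centre.
- bead4: Chunky glazed ceramic bead, yellow drum, 20 mm diameter and 16 mm tall, with a dark thread hole, 13 g, loose on the tray at the start. Origin at its centre.
- bead5: Chunky glazed ceramic bead, crimson hexagonal bead, 20 mm across flats and 14 mm tall, with a dark thread hole, 13 g, loose on the tray at the start. Origin at its centre.
- cabinet: Desktop bead cabinet of brown wood, fixed, 200 mm wide, 220 mm deep, 123 mm high. Origin: on the table under the middle of the carcass's front edge; x points into the cabinet (away from the robot), y along its front, z up. The full-width top drawer stands open towards the robot; the two small drawers below are shut and do not move.
- drawer (a joint): How far the top drawer is pulled out, in m: 0 fully shut (front panel against the carcass), 0.15 its limit; 0.115 to 0.145 at the start. It slides along the cabinet's x with 1 N of friction and stays where it is left; a few newtons on the knob or front panel push it home to a hard stop at 0.
- drawer_in (a point): Centre of the top drawer's inner floor, 71 mm above the table, moving with it; axes as the cabinet's. Inside 180 mm long (x), 166 mm wide (y), walls 5 mm, rim 108 mm above the table. Only the part in front of the carcass is open from above: it is as long as the drawer is pulled out, less 5 mm. Front panel 10 mm thick, 196 mm wide, 60.5 to 116.5 mm above the table.
- drawer_knob (a point): Middle of the end face of the light wooden knob (24 mm diameter) on the drawer's white front panel, 88 mm above the table, 30 mm in front of the carcass when the drawer is shut; the panel's face is 20 mm behind it. Axes as the cabinet's.
- mat: Blue cutting mat with a pale grid, fixed, 300 mm (x) by 220 mm (y), 3 mm thick. Origin: centre of its underside, on the table. It lies left or right of the cabinet; the tray starts on the half of it nearer the robot.
- mat_top (a point): Centre of the mat's upper side, 3 mm above the table. Axes as the mat's.
- jar: Bystander: closed glass jar with a brass-coloured cap, 60 mm diameter, 85 mm tall, on the far end of the mat. Origin: centre of its foot, z up.
- scissors: Bystander: scissors with pink handles, about 135 mm long and 9 mm high, lying on the far end of the mat. Origin near the pivot; x points to the blade tips.
- tape: Bystander: desktop tape dispenser, 95 mm long, 25 mm wide, 64 mm tall, standing on the bare table at the robot's left. Origin: centre of its foot.

How it is judged:
By the outcome, as a careful person would: the job done as asked, in the order asked, and still so for the second after the job is handed in, with the robot touching nothing.
It also fails if it takes over 69 s, if anything falls off the work surface, if the arm or the gripper's body presses on something with over 40 N, if the wrist force passes 120 N, or if a joint passes its speed limit or range.

## Working session

There is one attempt and no reset: what is moved stays moved. The work goes in short steps, Python scripts to look and compute and a tool call to move; the robot and the scene stay as the last step left them, time stands still between calls to the robot, and variables do not carry over. Pictures are saved under pics/ and viewed, and the job is handed in when it is done.

Besides the shell and the picture viewer there is one more tool, called by a JSON object that holds its "fn" and its "kwargs". send_rows: Moves the arm, as the interface text tells. Its arguments: {"type":"object","properties":{"deltas":{"type":"array","items":{"type":"array","items":{"type":"array","items":{"type":"number"}}}},"force":{"type":"number"}},"required":["deltas"]}

```bash
ls; mkdir -p pics
python3 - <<'E'
from bench import r, optics, order
import cv2,numpy as np
s=r.state()
for k,v in s.items(): print(k,np.round(v,4))
for n in("side","top"):
    f=optics.grab_frame(n); cv2.imwrite(f"pics/{n}0.png",f["color"]); np.savez(f"{n}0.npz",**f)
    print(n,f["intrinsics"],f["D"],f["R"],f["t"],-f["R"].T@f["t"])
E
```

```text
pics
time_s 0.0
joint_positions [-1.181   0.1264 -0.0406  1.4054 -0.      1.5708]
qd [-0.0005 -0.0018  0.0002 -0.0009 -0.0019  0.0006]
joint_efforts [-6.00000e-04 -4.35912e+01  3.52926e+01  1.74000e-02 -1.00000e-04
  0.00000e+00]
eef_pos [ 0.1993 -0.4852  0.2305]
ee_rot [ 2.008   0.3981 -2.0086]
force [ 0.2267 -0.1741 -0.1224]
moment [ 0.0604  0.0462 -0.0235]
opening 0.9979
side [[465.17180049   0.         321.31750383]
 [  0.         465.17180049 244.6446702 ]
 [  0.           0.           1.        ]] [0.01695346 0.         0.         0.         0.        ] [[ 0.9964171  -0.084325    0.00650082]
 [-0.06279469 -0.78911243 -0.6110306 ]
 [ 0.05665504  0.60843312 -0.79158028]] [-0.58976517  0.13480049  0.83580776] [ 0.54876414 -0.45189233  0.74781012]
top [[442.09179015   0.         319.51096487]
 [  0.         442.09179015 243.43893761]
 [  0.           0.           1.        ]] [-0.0913869  0.         0.         0.         0.       ] [[ 0.01615706 -0.99953558  0.02583755]
 [-0.99219994 -0.01922226 -0.12316564]
 [ 0.1236051  -0.02364602 -0.99204972]] [0.04620472 0.60851682 0.84811004] [0.4981931  0.07793475 0.91512188]
```

View pics/side0.png

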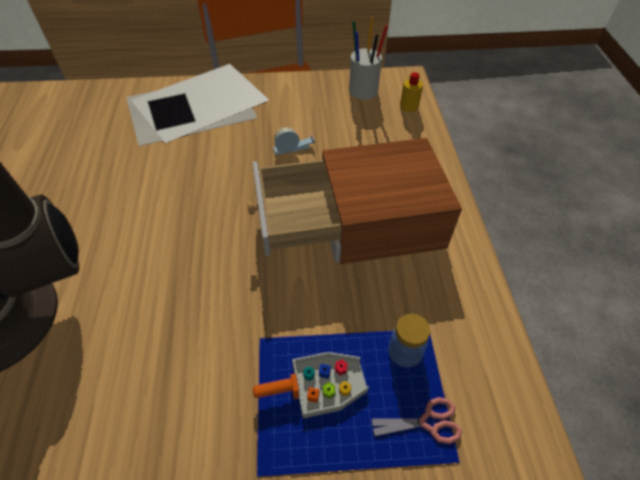

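View pics/top0.png

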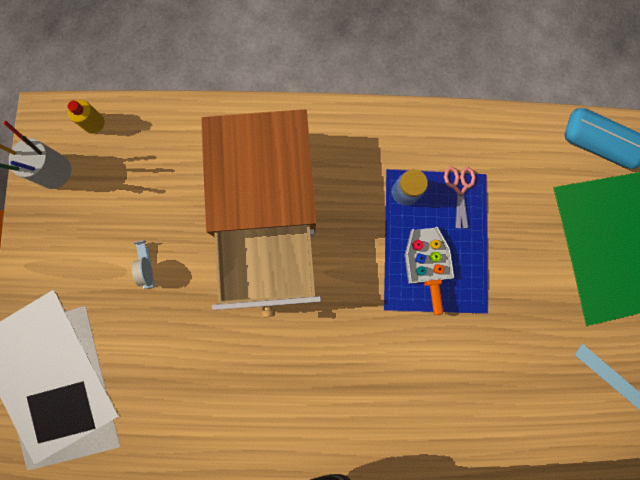

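The side view shows the tray with its orange handle at about (275,386) on the mat and the drawer opening towards the robot, with the knob at about (253,207). In the top view the handle is at about (437,297), the tray mouth at (426,232), the drawer interior at about (265,262) and its panel from (213,306) to (320,299). Next I'll measure these.

```bash
cat > h.py <<'E'
import cv2,numpy as np
def load(n): 
    d=np.load(n); return {k:d[k] for k in d.files}
def rays(f,uv):
    p=cv2.undistortPoints(np.float64(uv).reshape(-1,1,2),f["intrinsics"],f["D"]).reshape(-1,2)
    d=np.c_[p,np.ones(len(p))]; return -f["R"].T@f["t"], d@f["R"]
def onplane(f,uv,z):
    c,d=rays(f,uv); return c+d*((z-c[2])/d[:,2])[:,None]
def pts(f,mask):
    v,u=np.nonzero(mask&(f["range_z"]>0)); c,d=rays(f,np.c_[u,v]); return c+d*f["range_z"][v,u][:,None]
def tri(f1,uv1,f2,uv2):
    c1,d1=rays(f1,uv1); c2,d2=rays(f2,uv2)
    d1=d1[0];d2=d2[0]
    s=np.linalg.lstsq(np.c_[d1,-d2],c2-c1,rcond=None)[0]
    a=c1+s[0]*d1;b=c2+s[1]*d2
    return (a+b)/2,np.linalg.norm(a-b)
def project(f,X):
    return cv2.projectPoints(np.float64(X).reshape(-1,1,3),cv2.Rodrigues(f["R"])[0],f["t"],f["intrinsics"],f["D"])[0].reshape(-1,2)
def comp(m,minA=20):
    n,l,s,c=cv2.connectedComponentsWithStats(m.astype(np.uint8))
    return [(l==i,s[i],c[i]) for i in range(1,n) if s[i][4]>=minA]
E
python3 - <<'E'
from h import *
np.set_printoptions(precision=4,suppress=True)
F={n:load(n+"0.npz") for n in("side","top")}
for n,f in F.items():
    hsv=cv2.cvtColor(f["color"],cv2.COLOR_BGR2HSV);H,S,V=cv2.split(hsv)
    for name,m in dict(orange=(H>4)&(H<13)&(S>210)&(V>150),blue=(H>110)&(H<130)&(S>180),white=(S<60)&(V>120)).items():
        for mm,s,c in comp(m,40):
            P=pts(f,mm)
            if len(P)<10: continue
            print(n,name,s,c,"med",np.median(P,0),"min",np.percentile(P,2,axis=0),"max",np.percentile(P,98,axis=0))
E
python3 - <<'E'
import cv2
for n,(x,y,w,h,k) in dict(side=(230,330,240,150,3),top=(380,160,120,160,4)).items():
    a=cv2.imread(f"pics/{n}0.png")[y:y+h,x:x+w]; a=cv2.resize(a,None,fx=k if n=="side" else 3.7,fy=k if n=="side" else 3.7,interpolation=cv2.INTER_CUBIC); cv2.imwrite(f"pics/{n}0z.png",a)
a=cv2.imread("pics/top0.png")[190:340,190:340];cv2.imwrite("pics/top0d.png",cv2.resize(a,None,fx=4,fy=4,interpolation=cv2.INTER_CUBIC))
E
```

```text
side orange [254 375  43  18 279] [276.4014 385.1398] med [ 0.506  -0.1776  0.0401] min [ 0.4733 -0.1852  0.0369] max [ 0.5361 -0.1654  0.0426]
side orange [309 388   9   9  46] [312.6304 392.3043] med [ 0.5614 -0.1872  0.0251] min [ 0.5561 -0.1944  0.0222] max [ 0.5692 -0.1817  0.0275]
side blue [  258   332   200   144 17188] [347.3997 410.7967] med [ 0.622  -0.2229  0.004 ] min [ 0.4803 -0.2958  0.0013] max [ 0.7637 -0.0863  0.0067]
side blue [320 365  10  12  97] [324.2371 370.4536] med [ 0.5835 -0.1535  0.0244] min [ 0.5764 -0.1607  0.015 ] max [ 0.5916 -0.1432  0.0275]
side blue [433 405  14   7  73] [439.4932 407.9178] med [ 0.7615 -0.2213  0.004 ] min [ 0.7519 -0.2265  0.0008] max [ 0.7705 -0.2168  0.0057]
side blue [439 428  13   8  81] [445.4198 431.5556] med [ 0.7622 -0.2576  0.0039] min [ 0.7525 -0.2628  0.0017] max [ 0.77   -0.2524  0.0063]
side white [ 390    0  110   35 2945] [434.8007  16.8187] med [ 1.4114  2.1117 -0.5505] min [ 1.1765  2.0933 -0.6423] max [ 1.7126  2.1296 -0.4567]
side white [499   9  15  12  40] [504.775  14.9  ] med [ 1.8154  2.1088 -0.5546] min [
[... 4678 characters left out ...]
top white [ 405  227   49   56 1026] [429.4103 255.1628] med [ 0.5931 -0.1748  0.0061] min [ 0.5366 -0.2166  0.0018] max [ 0.6468 -0.1238  0.0223]
top white [132 243  16  41 340] [139.1441 262.9676] med [0.5578 0.4162 0.052 ] min [0.5231 0.4002 0.0105] max [0.6019 0.4323 0.0637]
top white [    0   290   120   180 12207] [ 52.5499 376.9392] med [0.3352 0.6119 0.0017] min [ 0.1532  0.4757 -0.0017] max [0.4725 0.7184 0.0051]
top white [212 296 109  14 572] [266.229  302.7552] med [0.4888 0.1513 0.1161] min [0.4777 0.06   0.1098] max [0.5005 0.2472 0.1191]
top white [575 344  65  66 790] [607.3671 373.7468] med [ 0.343  -0.566   0.0016] min [ 0.2763 -0.6427 -0.0019] max [ 0.3975 -0.501   0.0048]
```

View pics/side0z.png

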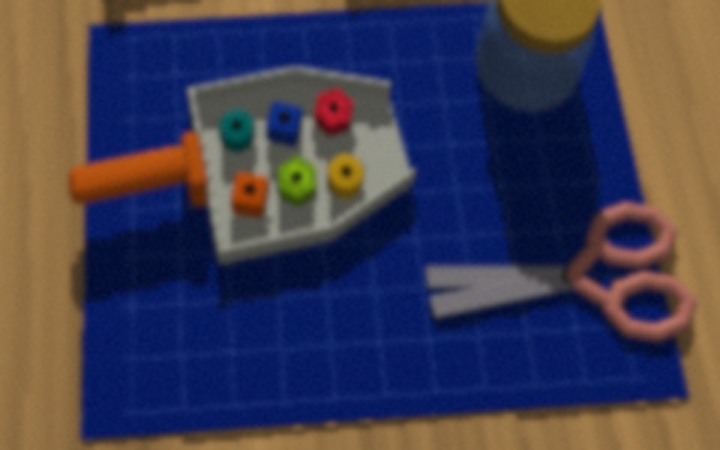

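View pics/top0z.png

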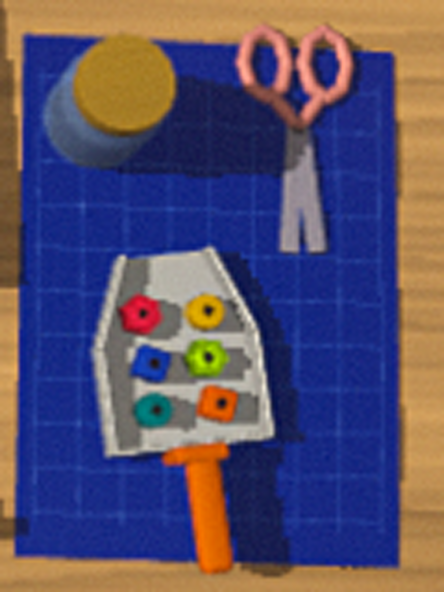

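View pics/top0d.png

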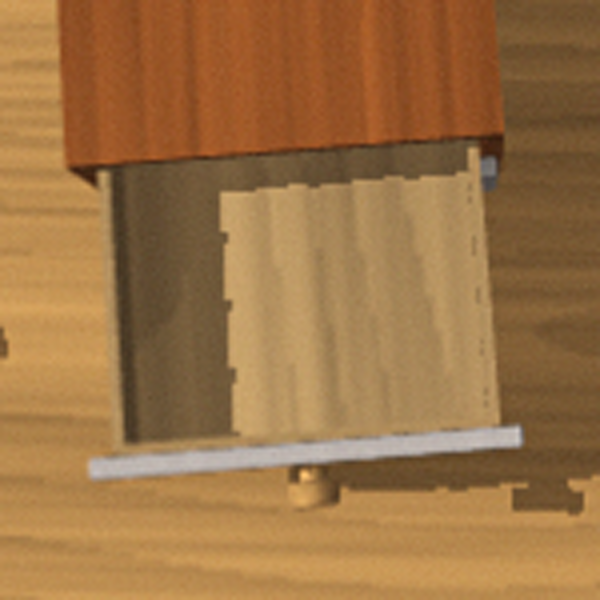

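```bash
cat > meas.py <<'E'
from h import *
np.set_printoptions(precision=4,suppress=True)
def line(P):
    c=P.mean(0); u,s,v=np.linalg.svd(P-c); d=v[0]; return c,d if d[0]>0 else -d
def handle(F):
    out={};roi={}
    for n,f in F.items():
        H,S,V=cv2.split(cv2.cvtColor(f["color"],cv2.COLOR_BGR2HSV))
        m=((H<16))&(S>200)&(V>90)
        best=None
        for mm,s,c in comp(m,80):
            P=pts(f,mm)
            if len(P)<40: continue
            z=np.median(P[:,2])
            if P[:,1].min()<-0.05 and .025<z<.4 and np.ptp(P[:,0])<.12 and np.linalg.norm(np.median(P,0)[:2])<0.9:
                print(n,s,c,np.median(P,0))
                out[n]=(P,c,mm)
    return out
E
python3 - <<'E'
from meas import *
F={n:load(n+"0.npz") for n in("side","top")}
o=handle(F)
for n,(P,c,mm) in o.items():
    top=P[P[:,2]>np.percentile(P[:,2],90)-.006]
    cc,d=line(top[:,:2]); t=(P[:,:2]-cc)@d; w=(P[:,:2]-cc)@[-d[1],d[0]]
    print(n,"axis",cc,np.degrees(np.arctan2(d[1],d[0])),"ext",np.percentile(t,[1,99]),np.percentile(w,[1,99]),"ends",cc+d*np.percentile(t,1),cc+d*np.percentile(t,99),"ztop",np.percentile(P[:,2],[50,90]))
# two-view triangulation of handle rear end
# drawer panel & cabinet
for n,f in F.items():
    H,S,V=cv2.split(cv2.cvtColor(f["color"],cv2.COLOR_BGR2HSV))
    for mm,s,c in comp((S<60)&(V>120),300):
        P=pts(f,mm)
        if abs(np.median(P[:,2])-.117)<.005:
            P=P[abs(P[:,2]-.117)<.006]; 
            r_=cv2.minAreaRect(np.float32(P[:,:2]*1000)); print(n,"panel",r_, line(P[:,:2]))
    for mm,s,c in comp((H<16)&(S>120)&(V>40),1500):
        P=pts(f,mm); z=P[:,2]
        if len(P)==0 or P[:,0].max()>1.2: continue
        Q=P[abs(z-.123)<.007]; print(n,"cab",s,len(Q),cv2.minAreaRect(np.float32(Q[:,:2]*1000)),np.median(Q[:,2]))
    m=(H>110)&(H<130)&(S>180)
    mm=max(comp(m,1000),key=lambda a:a[1][4]); P=pts(f,mm[0]); P=P[P[:,2]<.012]
    print(n,"mat",cv2.minAreaRect(np.float32(P[:,:2]*1000)))
    # beads+tray white rim
    v,u=np.nonzero(f["range_z"]>0)
    P=pts(f,f["range_z"]>0)
    Q=P[(P[:,0]>.52)&(P[:,0]<.67)&(P[:,1]>-.25)&(P[:,1]<-.1)&(P[:,2]>.017)&(P[:,2]<.03)]
    print(n,"rim",cv2.minAreaRect(np.float32(Q[:,:2]*1000)))
    Q=P[(P[:,0]>.40)&(P[:,0]<.479)&(P[:,1]>.05)&(P[:,1]<.3)&(P[:,2]>.06)&(P[:,2]<.13)]
    print(n,"knob",len(Q),Q.min(0),Q.max(0),np.median(Q,0))
    Q=P[(P[:,0]>.50)&(P[:,0]<.62)&(P[:,1]>.08)&(P[:,1]<.21)&(P[:,2]>.05)&(P[:,2]<.085)]
    print(n,"floor",len(Q),np.median(Q,0))
E
```

```text
side [253 375  45  22 475] [276.2484 387.1095] [ 0.5071 -0.1808  0.0395]
top [424 280  19  35 325] [435.5662 295.7908] [ 0.5071 -0.1773  0.0374]
side axis [ 0.5057 -0.1798] 7.24049286027772 ext [-0.0341  0.0312] [-0.0121  0.0109] ends [ 0.4719 -0.1841] [ 0.5367 -0.1759] ztop [0.0395 0.0414]
top axis [ 0.5061 -0.1779] 6.579758903498799 ext [-0.0357  0.0314] [-0.0121  0.015 ] ends [ 0.4706 -0.1819] [ 0.5373 -0.1743] ztop [0.0374 0.0402]
side panel ((488.8306579589844, 153.28598022460938), (9.441605567932129, 193.00111389160156), 5.5738301277160645) (array([0.4894, 0.1478]), array([ 0.0974, -0.9952]))
side cab [ 196    0  100   44 3307] 0 ((0.0, 0.0), (0.0, 0.0), 0.0) nan
side cab [  322   137   140   128 13207] 8958 ((734.4217529296875, 178.02780151367188), (221.2730712890625, 203.4738006591797), 5.6097636222839355) 0.12425122002741679
side mat ((623.70361328125, -189.26792907714844), (218.2412109375, 296.92120361328125), 88.99893951416016)
side rim ((587.1793212890625, -166.81613159179688), (120.90547943115234, 93.84798431396484), 8.667359352111816)
side knob 104 [0.4652 0.1406 0.0833] [0.4788 0.2487 0.12  ] [0.4733 0.1485 0.0984]
side floor 2349 [0.5584 0.1575 0.0724]
top panel ((488.67596435546875, 153.27093505859375), (9.473583221435547, 194.77911376953125), 5.5603861808776855) (array([0.4889, 0.151 ]), array([ 0.0969, -0.9953]))
top cab [  201   109   128   128 12801] 12427 ((734.5814208984375, 177.12283325195312), (222.04530334472656, 200.38706970214844), 5.676769256591797) 0.12257561543362616
top mat ((624.43798828125, -190.74063110351562), (218.17596435546875, 298.1978759765625), 88.86294555664062)
top rim ((584.6052856445312, -169.3165283203125), (127.34220886230469, 92.84010314941406), 7.929368019104004)
top knob 133 [0.4642 0.14   0.0878] [0.479 0.248 0.118] [0.4735 0.1549 0.098 ]
top floor 4186 [0.5597 0.146  0.0707]
  return _methods._mean(a, axis=axis, dtype=dtype,
  ret = ret.dtype.type(ret / rcount)
```

The two views agree to about 2 mm on everything that matters:
- **Handle top:** 39–40 mm (should be 39).
- **Tray yaw:** about 7.5°.
- **Cabinet:** centre (734, 177) mm, yaw 5.6°, 221×201 mm.
- **Drawer:** floor at 71 mm (matches), open about 0.132 m.

Next I'll plan the approach.

```bash
cat > plan.py <<'E'
import numpy as np
from scipy.spatial.transform import Rotation as Ro
from scipy.linalg import expm,logm
np.set_printoptions(precision=4,suppress=True)
G=0.019
def Rtool(yaw,phi):  # fingers tilted forward by phi from down, along yaw
    yaw,phi=np.radians([yaw,phi]); h=np.array([np.cos(yaw),np.sin(yaw),0]); z=np.array([0,0,1.])
    x=h*np.sin(phi)-z*np.cos(phi); y=YS*np.array([-h[1],h[0],0]); return np.c_[x,y,np.cross(x,y)]
YS=1
def T(R,p): M=np.eye(4);M[:3,:3]=R;M[:3,3]=p;return M
def cur():
    from bench import r
    s=r.state(); return T(Ro.from_rotvec(s["ee_rot"]).as_matrix(),np.array(s["eef_pos"])),s
def steps(A,B,n):
    """separate lin/rot: const-twist screw of n rows from A to B in tool frame"""
    L=logm(np.linalg.inv(A)@B).real/n; D=expm(L)
    w=np.array([L[2,1],L[0,2],L[1,0]])
    return np.r_[D[:3,3]*100,w]
def straight(A,B,ns): # shift in tool frame total (cm), rot vec total
    D=np.linalg.inv(A)@B; return D[:3,3]*100,Ro.from_matrix(D[:3,:3]).as_rotvec()
E
python3 - <<'E'
from plan import *; import plan
from bench import r
print(r.tcp_to_grasp,[x for x in dir(r) if x[0]!='_'])
A,s=cur(); print(A)
yaw=7.3; g=np.array([0.503,-0.180,0.032])
for ys in(1,-1):
    plan.YS=ys
    R=Rtool(yaw,25)
    tcp=g+R[:,0]*G
    B=T(R,tcp-R[:,0]*.10)
    print(ys,"tcp",tcp,"pre",B[:3,3],straight(A,B,1))
E
```

```text
0.0187 ['PlanningError', 'state', 'tcp_to_grasp']
[[-0.0005  0.38   -0.925   0.1994]
 [ 0.0013 -0.925  -0.38   -0.4853]
 [-1.     -0.0015 -0.      0.2306]
 [ 0.      0.      0.      1.    ]]
1 tcp [ 0.511  -0.179   0.0148] pre [ 0.469  -0.1843  0.1054] (array([ 12.5443, -17.5704, -36.3796]), array([-2.8161, -0.0844,  0.6246]))
-1 tcp [ 0.511  -0.179   0.0148] pre [ 0.469  -0.1843  0.1054] (array([ 12.5443, -17.5704, -36.3796]), array([0.2579, 0.434 , 0.0587]))
```

```bash
sed -i 's/^YS=1/YS=-1/' plan.py
python3 - <<'E'
from plan import *
A,s=cur(); g=np.array([0.503,-0.180,0.032]);R=Rtool(7.3,25);B=T(R,g-R[:,0]*(.10-G))
print(steps(A,B,10))
E
```

```text
[ 1.8901 -2.2029 -3.1339  0.0258  0.0434  0.0059]
```

{"fn": "send_rows", "kwargs": {"deltas": [[[1.89,-2.2,-3.13,0.026,0.043,0.006,8.5],[1.89,-2.2,-3.13,0.026,0.043,0.006,8.5],[1.89,-2.2,-3.13,0.026,0.043,0.006,8.5],[1.89,-2.2,-3.13,0.026,0.043,0.006,8.5],[1.89,-2.2,-3.13,0.026,0.043,0.006,8.5],[1.89,-2.2,-3.13,0.026,0.043,0.006,8.5],[1.89,-2.2,-3.13,0.026,0.043,0.006,8.5],[1.89,-2.2,-3.13,0.026,0.043,0.006,8.5]]], "force": 40}}

```text
time_s: 1.1
eef_pos: [0.4099, -0.2342, 0.1128]
ee_rot: [2.493, 0.204, -1.734]
force: [0.9, 0.6, 0.1]
opening: 0.993
```

Run:
```python
from plan import *
A,s=cur(); g=np.array([0.503,-0.180,0.032]);R=Rtool(7.3,25);B=T(R,g-R[:,0]*(.10-G))
print(A,s["time_s"],steps(A,B,4))
```

```text
[[ 0.3432  0.165  -0.9247  0.4099]
 [ 0.0537 -0.9863 -0.1561 -0.2342]
 [-0.9377  0.0039 -0.3473  0.1128]
 [ 0.      0.      0.      1.    ]] 1.1 [ 0.7892 -1.0088 -1.4592  0.0092  0.0204  0.0028]
```

{"fn": "send_rows", "kwargs": {"deltas": [[[0.79,-1.01,-1.46,0.009,0.02,0.003,8.5],[0.79,-1.01,-1.46,0.009,0.02,0.003,8.5],[0.79,-1.01,-1.46,0.009,0.02,0.003,8.5],[0.79,-1.01,-1.46,0.009,0.02,0.003,8.5],[0,0,0,0,0,0,8.5]]]}}

```text
time_s: 1.72
eef_pos: [0.4691, -0.1785, 0.1019]
ee_rot: [2.585, 0.172, -1.653]
force: [-0.2, 0.5, 0.3]
opening: 0.999
```

Run:
```python
from plan import *
from bench import optics
from meas import *
A,s=cur(); g=np.array([0.503,-0.180,0.032]);R=Rtool(7.3,25);B=T(R,g-R[:,0]*(.10-G));C=T(R,g+R[:,0]*G)
print(straight(A,B,1),straight(A,C,1))
F={n:optics.grab_frame(n) for n in("side","top")}
for n in F: cv2.imwrite(f"pics/{n}1.png",F[n]["color"])
```

```text
(array([-0.357 ,  0.5747, -0.0771]), array([0.0022, 0.003 , 0.0038])) (array([ 9.6429,  0.6132, -0.1069]), array([0.0022, 0.003 , 0.0038]))
```

View pics/side1.png

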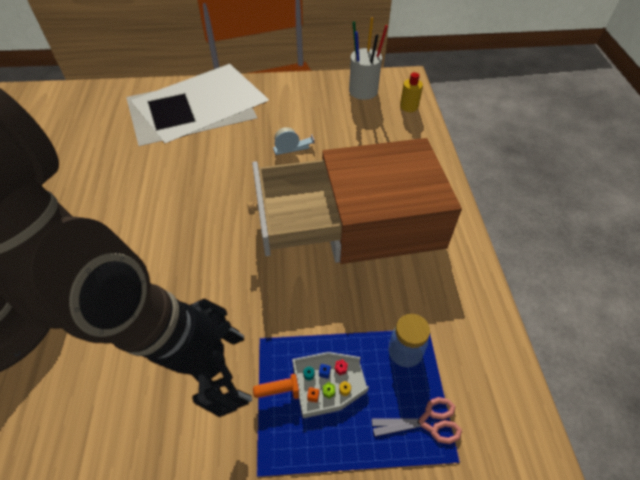

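View pics/top1.png

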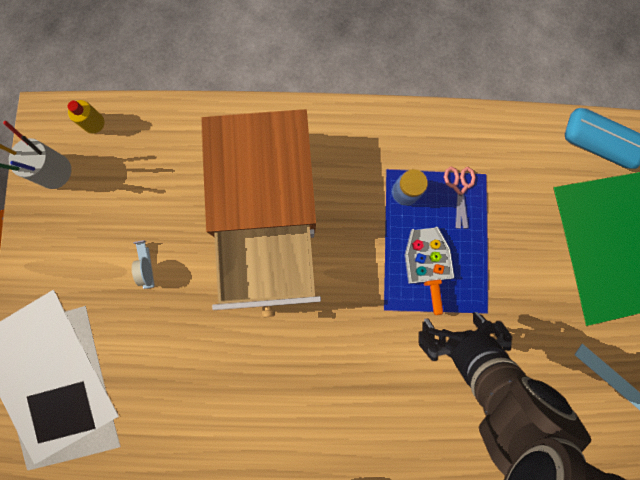

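The open fingers straddle the handle line: the tips are at about (430,327) and (480,320) in the top view, with the handle end at (438,312). I'll descend along the fingers.

{"fn": "send_rows", "kwargs": {"deltas": [[[1.2,0.3,0,0.002,0.003,0.004,8.5],[2.0,0.31,0,0,0,0,8.5],[2.0,0,0,0,0,0,8.5],[2.0,0,0,0,0,0,8.5],[1.4,0,0,0,0,0,8.5],[0.6,0,0,0,0,0,8.5],[0,0,0,0,0,0,8.5]]]}}

```text
time_s: 2.7
eef_pos: [0.5079, -0.1849, 0.013]
ee_rot: [2.589, 0.154, -1.654]
force: [0.4, -0.9, 0.5]
opening: 0.997
```

Run:
```python
from plan import *
A,s=cur(); g=np.array([0.503,-0.180,0.032]);R=Rtool(7.3,25);C=T(R,g+R[:,0]*G)
print(straight(A,C,1),A[:3,3],s["force"])
```

```text
(array([-0.0074, -0.5463, -0.4193]), array([-0.0066,  0.0027, -0.0045])) [ 0.5079 -0.1849  0.013 ] [ 0.3732 -0.9336  0.5375]
```

{"fn": "send_rows", "kwargs": {"deltas": [[[0,-0.5,-0.4,0,0,0,8.5],[0,0,0,0,0,0,8.5],[0,0,0,0,0,0,5],[0,0,0,0,0,0,3],[0,0,0,0,0,0,2.2]]], "force": 40}}

```text
time_s: 3.32
eef_pos: [0.5118, -0.1798, 0.0168]
ee_rot: [2.59, 0.152, -1.65]
force: [-0.1, -1.3, -0.5]
opening: 0.369
```

Run:
```python
from plan import *
A,s=cur(); g=np.array([0.503,-0.180,0.032]);R=Rtool(7.3,25);C=T(R,g+R[:,0]*G)
print(straight(A,C,1),A[:3,3],s["force"],s["opening"]*8.54)
```

```text
(array([ 0.1493, -0.0899,  0.1481]), array([-0.0062,  0.0001, -0.0063])) [ 0.5118 -0.1798  0.0168] [-0.1298 -1.2555 -0.4512] 3.152152382805238
```

{"fn": "send_rows", "kwargs": {"deltas": [[[0.25,0,0.05,-0.006,0,0,2.2],[0,0,0,0,0,0,2.0],[0,0,0,0,0,0,1.2],[0,0,0,0,0,0,1.0],[0,0,0,0,0,0,0.8]]], "force": 40}}

```text
time_s: 3.95
eef_pos: [0.5125, -0.1796, 0.0143]
ee_rot: [2.586, 0.157, -1.646]
force: [0.5, 0.3, 0.9]
opening: 0.203
```

Run:
```python
from plan import *
A,s=cur(); g=np.array([0.503,-0.180,0.032]);R=Rtool(7.3,25);C=T(R,g+R[:,0]*G)
print(straight(A,C,1),A,s["force"],s["moment"],s["opening"]*8.54)
np.save("grasp.npy",A)
```

```text
(array([-0.108 , -0.0828,  0.1136]), array([ 0.0001, -0.0004, -0.0058])) [[ 0.4203  0.1247 -0.8988  0.5125]
 [ 0.0479 -0.9922 -0.1152 -0.1796]
 [-0.9061  0.0053 -0.423   0.0143]
 [ 0.      0.      0.      1.    ]] [0.4593 0.337  0.8641] [0.0971 0.3645 0.0021] 1.733751293639549
```

{"fn": "send_rows", "kwargs": {"deltas": [[[0,0,0,0,0,0,0.5],[-0.36,0,-0.17,0,0,0,0.5],[-0.54,0,-0.25,0,0,0,0.5],[-0.9,0,-0.42,0,0,0,0.5],[-0.9,0,-0.42,0,0,0,0.5],[-0.45,0,-0.2,0,0,0,0.5],[0,0,0,0,0,0,0.5]]], "force": 40}}

```text
time_s: 4.82
eef_pos: [0.5115, -0.1795, 0.0509]
ee_rot: [2.585, 0.156, -1.649]
force: [0.1, -0.2, -2.3]
opening: 0.206
```

```bash
cat > tilt.py <<'E'
from plan import *
from meas import *
from bench import optics
import sys
def shot(tag):
    F={n:optics.grab_frame(n) for n in("side","top")}
    for n in F: cv2.imwrite(f"pics/{n}{tag}.png",F[n]["color"]); np.savez(f"{n}{tag}.npz",**F[n])
    return F
E
python3 - <<'E'
from tilt import *
A,s=cur(); A0=np.load("grasp.npy"); print(A[:3,3],s["force"],s["moment"],s["opening"]*8.54,straight(A,A0,1)[1])
F=shot("2")
for n,f in F.items():
    P=pts(f,f["range_z"]>0)
    H,S,V=cv2.split(cv2.cvtColor(f["color"],cv2.COLOR_BGR2HSV))
    P=pts(f,(S<70)&(V>90))
    dz=A[2,3]-A0[2,3]
    Q=P[(P[:,0]>.53)&(P[:,0]<.66)&(P[:,1]>-.22)&(P[:,1]<-.12)&(abs(P[:,2]-.0055-dz)<.010)]
    a,_,_,_=np.linalg.lstsq(np.c_[Q[:,:2]-[.58,-.17],np.ones(len(Q))],Q[:,2],rcond=None)
    print(n,dz,len(Q),"slope deg",np.degrees(a[:2]),"z",a[2])
E
```

```text
[ 0.5115 -0.1795  0.0509] [ 0.0621 -0.1679 -2.2553] [-0.1356  0.6094  0.0066] 1.7565015366830816 [-0.0003  0.0021 -0.0005]
side 0.03665971406924347 2025 slope deg [-0.365   0.0972] z 0.04371636133893714
top 0.03665971406924347 1428 slope deg [-0.1761 -0.1981] z 0.04173816484876628
```

View pics/side2.png

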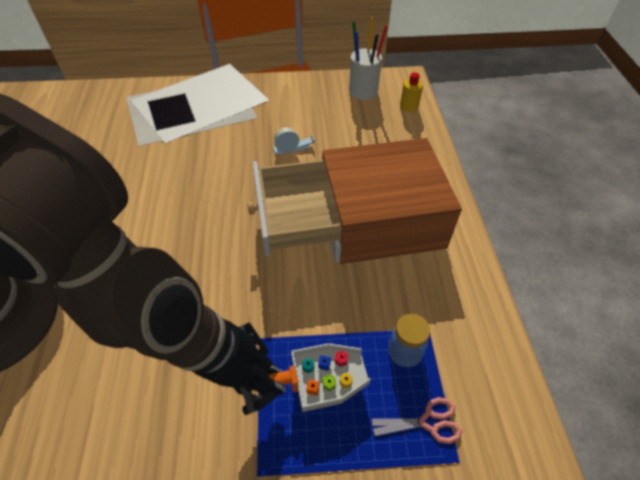

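Held level (under 0.4° in both views) and the beads have not moved. Next I'll plan the transport and pour.

```bash
cat > pour.py <<'E'
from plan import *
A0=np.load("grasp.npy")
def tray(yaw,tilt,origin):
    y=np.radians(yaw);return T((Ro.from_euler('z',y)*Ro.from_euler('y',np.radians(tilt))).as_matrix(),np.array(origin))
TR0=tray(7.4,0,[.586,-.1684,.003])
TOOL=np.linalg.inv(TR0)@A0   # tray->tool
CAB=np.array([.625,.1667]);CY=5.6
def cab(x,y,z):
    c=np.radians(CY);h=np.array([np.cos(c),np.sin(c)]);return np.r_[CAB+h*x+np.array([-h[1],h[0]])*y,z]
def atmouth(tilt,m,yaw=CY):
    M=tray(yaw,tilt,[0,0,0]); M[:3,3]=m-M[:3,:3]@[.065,0,.0025]; return M@TOOL
def mouth(A): 
    M=A@np.linalg.inv(TOOL); return M[:3,:3]@[.065,0,.0025]+M[:3,3],M
E
python3 - <<'E'
from pour import *
A,s=cur(); print(mouth(A)[0],A[:3,:3].T@[-.03,0,.095]*100)
B=atmouth(0,cab(-.075,0,.135)); print(B[:3,3]); W=B[:3,3]-A[:3,3]; print("world",W)
print(A[:3,:3].T@np.array([0,0,.095])*100/6, A[:3,:3].T@(W-[0,0,.095])*100/18)
for t,z in((12,.118),(42,.105)): 
    C=atmouth(t,cab(-.075,0,z)); print(t,C[:3,3],C[:3,0], C[:3,3]-C[:3,0]*.019)
E
```

```text
[ 0.6491 -0.1598  0.041 ] [-9.8729 -0.325  -1.2924]
[0.4119 0.1441 0.1438]
world [-0.0993  0.3234  0.0936]
[-1.4367  0.008  -0.6654] [-0.1375 -1.8514  0.2935]
12 [0.4167 0.1446 0.1556] [ 0.2249  0.0154 -0.9743] [0.4125 0.1443 0.1741]
42 [0.4534 0.1482 0.2047] [-0.29   -0.035  -0.9564] [0.4589 0.1489 0.2229]
```

{"fn": "send_rows", "kwargs": {"deltas": [[[-0.6,0,-0.28,0,0,0,0.5],[-1.2,0,-0.56,0,0,0,0.5],[-1.7,0,-0.78,0,0,0,0.5],[-1.7,0,-0.78,0,0,0,0.5],[-1.7,0,-0.78,0,0,0,0.5],[-1.4,-0.3,-0.6,0,0,0,0.5],[-0.7,-0.6,-0.2,0,0,0,0.5],[-0.1,-1.2,0.2,0,0,0,0.5]]]}}

```text
time_s: 5.92
eef_pos: [0.5045, -0.1581, 0.1557]
ee_rot: [2.585, 0.155, -1.649]
force: [-0.0, 0.6, -2.3]
opening: 0.202
```

Run:
```python
from pour import *
A,s=cur(); B=atmouth(0,cab(-.075,0,.135)); print(mouth(A)[0],straight(A,B,1),steps(A,B,15),s["opening"])
```

```text
[ 0.6424 -0.1387  0.1466] (array([ -1.3697, -31.1351,   5.3912]), array([0.0271, 0.0019, 0.0126])) [-0.1039 -2.0705  0.3855  0.0018  0.0001  0.0008] 0.20165082483916036
```

{"fn": "send_rows", "kwargs": {"deltas": [[[-0.09,-1.6,0.28,0.002,0,0.001,0.5],[-0.1,-2.0,0.37,0.002,0,0.001,0.5],[-0.1,-2.3,0.42,0.002,0,0.001,0.5],[-0.1,-2.3,0.42,0.002,0,0.001,0.5],[-0.1,-2.3,0.42,0.002,0,0.001,0.5],[-0.1,-2.3,0.42,0.002,0,0.001,0.5],[-0.1,-2.3,0.42,0.002,0,0.001,0.5],[-0.1,-2.3,0.42,0.002,0,0.001,0.5]]]}}

```text
time_s: 6.92
eef_pos: [0.4426, 0.0228, 0.1412]
ee_rot: [2.589, 0.139, -1.669]
force: [-0.5, 0.6, -2.1]
opening: 0.204
```

Run:
```python
from pour import *
A,s=cur(); B=atmouth(0,cab(-.075,0,.135)); print(mouth(A)[0],straight(A,B,1),steps(A,B,8),s["opening"])
```

```text
[0.5808 0.0399 0.1309] (array([ -0.9612, -12.3926,   1.4979]), array([0.0098, 0.0108, 0.0104])) [-0.1281 -1.5477  0.1933  0.0012  0.0014  0.0013] 0.20384369295899632
```

{"fn": "send_rows", "kwargs": {"deltas": [[[-0.35,-2.1,0.1,0.001,0.002,0.001,0.5],[-0.3,-2.1,0.15,0.001,0.002,0.001,0.5],[-0.3,-2.1,0.15,0.001,0.002,0.001,0.5],[-0.2,-2.0,0.18,0.001,0.002,0.001,0.5],[-0.15,-1.6,0.2,0.001,0.002,0.001,0.5],[-0.1,-1.2,0.2,0.001,0.002,0.001,0.5],[0,-0.6,0.1,0.001,0,0.001,0.5],[0,0,0,0,0,0,0.5]]]}}

```text
time_s: 7.92
eef_pos: [0.416, 0.0777, 0.1475]
ee_rot: [2.57, 0.247, -1.643]
force: [0.4, -0.3, -1.8]
opening: 0.203
```

Run:
```python
from pour import *
from tilt import *
A,s=cur(); B=atmouth(0,cab(-.075,0,.135)); print(mouth(A),straight(A,B,1),s["opening"],s["force"])
shot("3")
```

```text
(array([0.5525, 0.105 , 0.1385]), array([[ 0.9831, -0.183 ,  0.0062,  0.4886],
       [ 0.1831,  0.9828, -0.0228,  0.0932],
       [-0.0019,  0.0235,  0.9997,  0.1361],
       [ 0.    ,  0.    ,  0.    ,  1.    ]])) (array([ 0.776 , -6.6024, -0.5096]), array([0.0683, 0.0025, 0.0578])) 0.2031774048542584 [ 0.3948 -0.3067 -1.81  ]
```

View pics/side3.png

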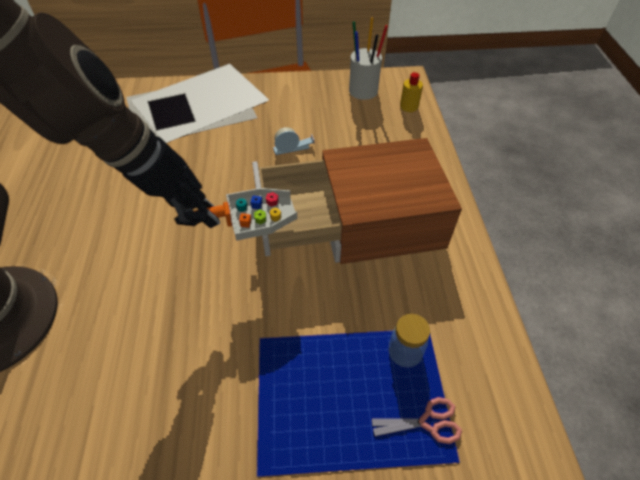

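View pics/top3.png

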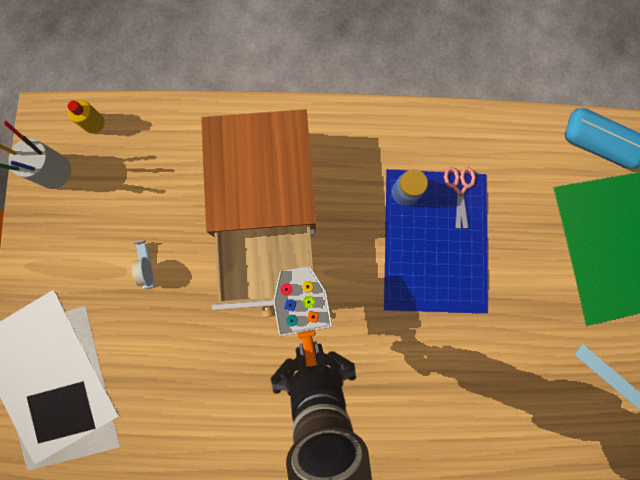

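The beads are still in place and the tray is level, over the right part of the drawer. But the move fell short: about 66 mm short sideways, and the yaw is 10.5°. I'll check the joints.

Run:
```python
from bench import r
import numpy as np
s=r.state(); print(np.round(s["joint_positions"],3),np.round(s["qd"],3))
```

```text
[ 0.17  -0.417 -0.766  0.787  0.021  3.141] [ 0.001  0.001 -0.     0.    -0.001  0.001]
```

Joint 6 is at its limit: this grasp can't yaw below the arm's azimuth. Instead of regrasping I'll pour with the tray at 17° yaw, which keeps joint 6 in range and the mouth well inside the drawer.

Run:
```python
from pour import *
A,s=cur(); B=atmouth(0,cab(-.078,-.015,.135),17); print(cab(-.078,-.015,.135),B[:3,3],straight(A,B,1),steps(A,B,6))
for t,z in((12,.120),(27,.112),(42,.105)): 
    C=atmouth(t,cab(-.078,-.015,z),17); print(t,C[:3,3], steps(B,C,8)); B=C
```

```text
[0.5488 0.1442 0.135 ] [0.4161 0.1018 0.1438] (array([ 0.5629, -2.374 , -0.2197]), array([-0.1122,  0.0012, -0.0264])) [ 0.0982 -0.3927 -0.055  -0.0187  0.0002 -0.0044]
12 [0.4208 0.1033 0.1576] [-0.1416  0.0008 -0.1157 -0.0002 -0.0262  0.    ]
27 [0.4345 0.1074 0.1831] [-0.2976  0.0016 -0.2141 -0.0002 -0.0327  0.    ]
42 [0.456  0.114  0.2047] [-0.3105  0.0017 -0.2384 -0.0002 -0.0327  0.    ]
```

{"fn": "send_rows", "kwargs": {"deltas": [[[0.02,-0.25,-0.05,-0.012,0,-0.003,0.5],[0.1,-0.4,-0.05,-0.019,0,-0.0045,0.5],[0.1,-0.4,-0.05,-0.019,0,-0.0045,0.5],[0.1,-0.4,-0.05,-0.019,0,-0.0045,0.5],[0.1,-0.4,-0.05,-0.019,0,-0.0045,0.5],[0.08,-0.4,-0.05,-0.019,0,-0.0045,0.5],[0,0,0,0,0,0,0.5]]]}}

```text
time_s: 8.9
eef_pos: [0.4158, 0.1024, 0.1441]
ee_rot: [2.493, 0.367, -1.589]
force: [0.2, -0.4, -1.3]
opening: 0.205
```

```bash
cat > chk.py <<'E'
from pour import *
import sys
def rep(tilt,x,y,z,yaw,n):
    A,s=cur(); B=atmouth(tilt,cab(x,y,z),yaw); m,M=mouth(A)
    print("mouth",m,"want",cab(x,y,z),"yaw",np.degrees(np.arctan2(M[1,0],M[0,0])),"tilt",np.degrees(np.arcsin(-M[2,0])),"roll",np.degrees(np.arcsin(M[2,1])))
    print(straight(A,B,1),"steps",steps(A,B,n)); print(np.round(s["joint_positions"],3),s["opening"],s["force"],s["time_s"])
if __name__=="__main__": rep(*map(float,sys.argv[1:]))
E
python3 chk.py 0 -.078 -.015 .135 17 6; python3 chk.py 12 -.078 -.015 .120 17 8
```

```text
mouth [0.5484 0.1451 0.1351] want [0.5488 0.1442 0.135 ] yaw 17.165922976214976 tilt 0.08588587364604688 roll -0.004242830015798284
(array([0.0318, 0.0594, 0.0014]), array([0.0027, 0.0015, 0.0012])) steps [0.0053 0.0099 0.0002 0.0004 0.0002 0.0002]
[ 0.224 -0.404 -0.767  0.773  0.025  3.075] 0.2053703148514151 [ 0.1567 -0.4412 -1.2624] 8.9
mouth [0.5484 0.1451 0.1351] want [0.5488 0.1442 0.12  ] yaw 17.165922976214976 tilt 0.08588587364604688 roll -0.004242830015798284
(array([-1.0113,  0.0662, -1.0207]), array([ 0.0014, -0.208 ,  0.0012])) steps [-0.1377  0.0083 -0.1158  0.0002 -0.026   0.0001]
[ 0.224 -0.404 -0.767  0.773  0.025  3.075] 0.2053703148514151 [ 0.1567 -0.4412 -1.2624] 8.9
```

Now it's right on target. First stage of tilting, to 12°.

{"fn": "send_rows", "kwargs": {"deltas": [[[-0.14,0,-0.12,0,-0.026,0,0.5],[-0.14,0,-0.12,0,-0.026,0,0.5],[-0.14,0,-0.12,0,-0.026,0,0.5],[-0.14,0,-0.12,0,-0.026,0,0.5],[-0.14,0,-0.12,0,-0.026,0,0.5],[-0.14,0,-0.12,0,-0.026,0,0.5],[-0.14,0,-0.12,0,-0.026,0,0.5],[-0.14,0,-0.12,0,-0.026,0,0.5]]]}}

```text
time_s: 9.9
eef_pos: [0.422, 0.104, 0.1592]
ee_rot: [2.285, 0.334, -1.84]
force: [0.2, -0.5, -1.9]
opening: 0.2
```

```bash
python3 chk.py 27 -.078 -.015 .112 17 8
```

```text
mouth [0.5495 0.1449 0.1199] want [0.5488 0.1442 0.112 ] yaw 17.063099716667686 tilt 12.772263448681416 roll 0.03259718296262303
(array([-2.0534,  0.0491, -1.7669]), array([-0.0007, -0.2483,  0.001 ])) steps [-0.2798  0.0063 -0.1922 -0.0001 -0.031   0.0001]
[ 0.237 -0.213 -0.541  1.029  0.007  3.084] 0.1999816677753186 [ 0.2088 -0.5203 -1.8512] 9.9
```

{"fn": "send_rows", "kwargs": {"deltas": [[[-0.28,0,-0.19,0,-0.031,0,0.5],[-0.28,0,-0.19,0,-0.031,0,0.5],[-0.28,0,-0.19,0,-0.031,0,0.5],[-0.28,0,-0.19,0,-0.031,0,0.5],[-0.28,0,-0.19,0,-0.031,0,0.5],[-0.28,0,-0.19,0,-0.031,0,0.5],[-0.28,0,-0.19,0,-0.031,0,0.5],[-0.28,0,-0.19,0,-0.031,0,0.5]]]}}

```text
time_s: 10.9
eef_pos: [0.4361, 0.1085, 0.1845]
ee_rot: [2.009, 0.292, -2.105]
force: [0.0, -1.1, -1.5]
opening: 0.206
```

```bash
python3 chk.py 42 -.078 -.015 .105 17 8; python3 -c "
from tilt import *
F=shot('4')"
```

```text
mouth [0.5496 0.1449 0.1118] want [0.5488 0.1442 0.105 ] yaw 16.998016041036838 tilt 27.765925792472963 roll 0.05379758083389407
(array([-2.1187,  0.0592, -1.9575]), array([-0.002 , -0.2484,  0.0014])) steps [-0.2905  0.0078 -0.2151 -0.0002 -0.0311  0.0002]
[ 0.249  0.027 -0.25   1.341 -0.008  3.096] 0.2055859961526275 [ 0.0189 -1.0951 -1.5462] 10.9
```

View pics/side4.png

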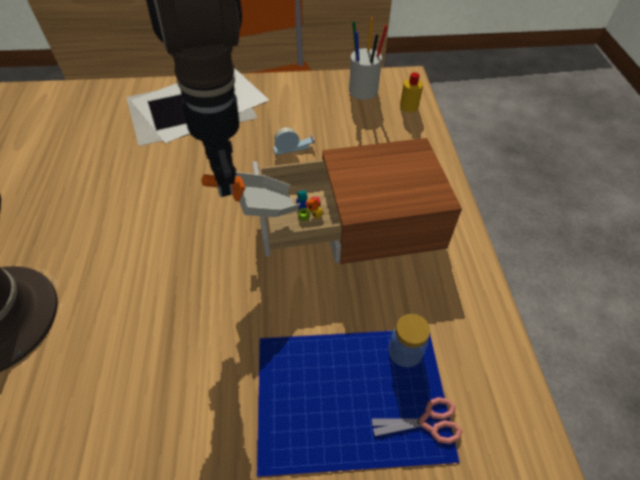

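At 28° the tray looks empty and the beads are in the drawer around (310,205). I'll tilt on to about 40° to be sure, then count them.

{"fn": "send_rows", "kwargs": {"deltas": [[[-0.29,0,-0.21,0,-0.031,0,0.5],[-0.29,0,-0.21,0,-0.031,0,0.5],[-0.29,0,-0.21,0,-0.031,0,0.5],[-0.29,0,-0.21,0,-0.031,0,0.5],[-0.29,0,-0.21,0,-0.031,0,0.5],[-0.29,0,-0.21,0,-0.031,0,0.5],[-0.29,0,-0.21,0,-0.031,0,0.5],[0,0,0,0,0,0,0.5]]]}}

```text
time_s: 12.0
eef_pos: [0.455, 0.1143, 0.2031]
ee_rot: [1.751, 0.253, -2.302]
force: [0.3, 0.5, -0.3]
opening: 0.202
```

```bash
python3 chk.py 0 -.078 -.015 .14 17 16; python3 -c "
from tilt import *
F=shot('5')
a=F['side']['color'][140:270,200:360];b=F['top']['color'][190:350,190:340]
cv2.imwrite('pics/z5.png',np.hstack([cv2.resize(a,(440,358),interpolation=3),cv2.resize(b,(336,358),interpolation=3)]))"
```

```text
mouth [0.5503 0.1451 0.1059] want [0.5488 0.1442 0.14  ] yaw 16.93784740958062 tilt 40.552728687959466 roll 0.056705217078398616
(array([6.3306, 0.0335, 2.4823]), array([ 0.0026,  0.7078, -0.0002])) steps [ 0.3304  0.0024  0.2814  0.0002  0.0442 -0.    ]
[ 0.256  0.248  0.012  1.605 -0.016  3.106] 0.2020725105437685 [ 0.2565  0.4512 -0.2669] 12.0
```

View pics/z5.png

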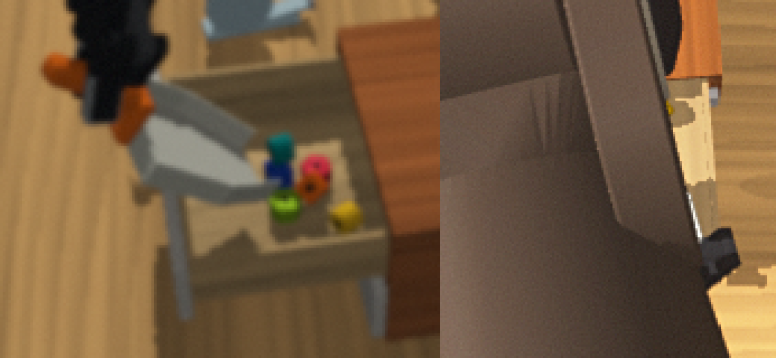

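All six beads are in the drawer. I'll lift straight up, then level off.

{"fn": "send_rows", "kwargs": {"deltas": [[[-0.6,0,0.17,0,0,0,0.5],[-1.2,0,0.33,0,0,0,0.5],[-1.2,0,0.33,0,0,0,0.5],[-1.2,0,0.33,0,0,0,0.5],[-0.6,0,0.17,0,0,0,0.5]]]}}

```text
time_s: 12.72
eef_pos: [0.4538, 0.1143, 0.2581]
ee_rot: [1.756, 0.254, -2.299]
force: [0.2, 0.2, -1.3]
opening: 0.204
```

```bash
python3 -c "
from tilt import *
F=shot('6')
a=F['side']['color'][120:270,200:360];cv2.imwrite('pics/z6.png',cv2.resize(a,(640,600),interpolation=3))"; python3 chk.py 0 -.12 -.015 .15 17 14
```

```text
mouth [0.5495 0.1452 0.1609] want [0.507  0.1401 0.15  ] yaw 16.922400093708045 tilt 40.312232508889885 roll 0.04984426005940867
(array([11.6742, -0.7866,  5.1953]), array([ 0.0024,  0.7036, -0.0004])) steps [ 0.6847 -0.0555  0.632   0.0002  0.0503 -0.    ]
[ 0.257  0.242  0.124  1.72  -0.016  3.106] 0.2006678134548277 [-0.259   1.053  -1.3787] 12.825
```

View pics/z6.png

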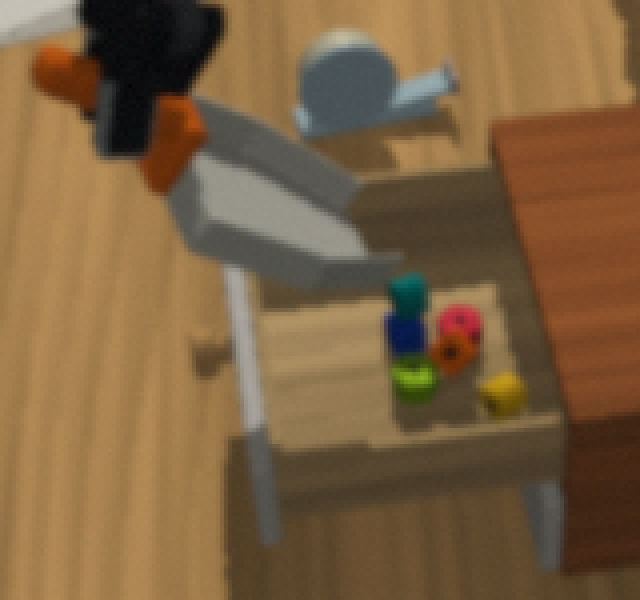

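The tray is empty and all six beads (teal, blue, green, orange, crimson, yellow) lie in the drawer. Levelling now.

{"fn": "send_rows", "kwargs": {"deltas": [[[0.8,-0.05,0.75,0,0.06,0,0.5],[1.15,-0.1,1.1,0,0.088,0,0.5],[1.15,-0.1,1.1,0,0.088,0,0.5],[1.15,-0.1,1.1,0,0.088,0,0.5],[1.15,-0.1,1.1,0,0.088,0,0.5],[1.15,-0.1,1.1,0,0.088,0,0.5],[1.15,-0.1,1.1,0,0.088,0,0.5],[1.15,-0.1,1.1,0,0.088,0,0.5]]]}}

```text
time_s: 13.82
eef_pos: [0.3733, 0.0974, 0.1615]
ee_rot: [2.483, 0.364, -1.602]
force: [0.3, -0.1, -1.0]
opening: 0.205
```

```bash
python3 chk.py 0 -.12 -.015 .15 17 2
python3 - <<'E'
from pour import *
A,s=cur(); B=A0.copy(); B[2,3]+=.08; print(straight(A,B,1),steps(A,B,14))
M=A.copy(); M[:3,3]+=[0,-.1,.03]; print(straight(A,M,1))
E
```

```text
mouth [0.5058 0.14   0.1509] want [0.507  0.1401 0.15  ] yaw 17.144669927990417 tilt 0.7327039289175182 roll -0.022960588948838623
(array([ 0.2901, -0.0082,  0.0085]), array([0.0026, 0.0128, 0.0007])) steps [ 0.145  -0.0041  0.0047  0.0013  0.0064  0.0003]
[ 0.243 -0.496 -0.769  0.874  0.016  3.091] 0.2050648750868296 [ 0.3361 -0.1414 -0.9904] 13.825
(array([ 8.4511, 30.5118, -1.966 ]), array([0.1548, 0.0118, 0.0706])) [ 0.6758  2.1454 -0.293   0.0111  0.0008  0.005 ]
(array([-3.8805,  9.5848,  1.4401]), array([-0.,  0., -0.]))
```

{"fn": "send_rows", "kwargs": {"deltas": [[[0.05,1.2,-0.15,0.011,0,0.005,0.5],[0.15,2.2,-0.35,0.011,0,0.005,0.5],[0.15,2.3,-0.35,0.011,0,0.005,0.5],[0.15,2.3,-0.35,0.011,0,0.005,0.5],[0.15,2.3,-0.35,0.011,0,0.005,0.5],[0.15,2.3,-0.35,0.011,0,0.005,0.5],[0.15,2.3,-0.35,0.011,0,0.005,0.5],[0.2,2.3,-0.35,0.011,0,0.005,0.5]]]}}

```text
time_s: 14.82
eef_pos: [0.4358, -0.0668, 0.1541]
ee_rot: [2.529, 0.249, -1.649]
force: [-0.5, 1.1, -1.9]
opening: 0.203
```

Run:
```python
from pour import *
A,s=cur(); B=A0.copy(); B[2,3]+=.06; print(A[:3,3],straight(A,B,1),steps(A,B,8))
```

```text
[ 0.4358 -0.0668  0.1541] (array([ 9.4868, 12.5418, -1.6007]), array([0.0669, 0.0213, 0.0314])) [ 1.2092  1.5452 -0.2347  0.0084  0.0027  0.0039]
```

{"fn": "send_rows", "kwargs": {"deltas": [[[1.2,1.6,-0.23,0.008,0.003,0.004,0.5],[1.2,1.6,-0.23,0.008,0.003,0.004,0.5],[1.2,1.6,-0.23,0.008,0.003,0.004,0.5],[1.2,1.6,-0.23,0.008,0.003,0.004,0.5],[1.2,1.6,-0.23,0.008,0.003,0.004,0.5],[1.2,1.6,-0.23,0.008,0.003,0.004,0.5],[1.0,1.3,-0.2,0.008,0.003,0.004,0.5],[0,0,0,0,0,0,0.5]]]}}

```text
time_s: 15.82
eef_pos: [0.5046, -0.1724, 0.0784]
ee_rot: [2.581, 0.167, -1.649]
force: [-0.3, 0.6, -0.1]
opening: 0.203
```

Run:
```python
from pour import *
from tilt import *
A,s=cur(); B=A0.copy(); B[2,3]+=.03; print(A[:3,3],straight(A,B,1),steps(A,B,4),s["force"],s["moment"])
dz=A[2,3]-A0[2,3]; m,M=mouth(A); print(M)
F=shot("7")
for n,f in F.items():
    H,S,V=cv2.split(cv2.cvtColor(f["color"],cv2.COLOR_BGR2HSV))
    P=pts(f,(S<70)&(V>90)); L=(P-M[:3,3])@M[:3,:3]
    Q=L[(L[:,0]>-.04)&(L[:,0]<.06)&(abs(L[:,1])<.035)&(abs(L[:,2]-.0025)<.012)&((L[:,0]<.01)|(abs(L[:,1])<.018))]
    a=np.linalg.lstsq(np.c_[Q[:,:2],np.ones(len(Q))],Q[:,2],rcond=None)[0]
    print(n,len(Q),"slope rel deg",np.degrees(a[:2]),"z",a[2])
```

```text
[ 0.5046 -0.1724  0.0784] (array([3.387 , 0.8038, 0.8087]), array([0.0055, 0.0032, 0.0038])) [0.8468 0.2002 0.2028 0.0014 0.0008 0.001 ] [-0.3412  0.6176 -0.1056] [-0.0357  0.5574  0.0135]
[[ 0.9908 -0.1353  0.0034  0.578 ]
 [ 0.1353  0.9908 -0.0007 -0.1607]
 [-0.0032  0.0011  1.      0.0669]
 [ 0.      0.      0.      1.    ]]
side 2129 slope rel deg [-0.0706 -0.3203] z 0.0037631324190158678
top 1359 slope rel deg [-0.0781 -0.1688] z 0.0023703801579777607
```

{"fn": "send_rows", "kwargs": {"deltas": [[[0.85,0.2,0.2,0.002,0.001,0.001,0.5],[0.85,0.2,0.2,0.002,0.001,0.001,0.5],[0.85,0.2,0.2,0.002,0.001,0.001,0.5],[0.85,0.2,0.2,0,0,0.001,0.5],[0.9,0,0.42,0,0,0,0.5],[0.6,0,0.28,0,0,0,0.5],[0,0,0,0,0,0,0.5]]]}}

```text
time_s: 16.8
eef_pos: [0.5127, -0.1783, 0.0253]
ee_rot: [2.586, 0.159, -1.644]
force: [0.3, -0.3, -2.3]
opening: 0.201
```

Run:
```python
from pour import *
A,s=cur(); B=A0.copy(); print(A[:3,3],straight(A,B,1),s["force"],s["moment"],mouth(A)[1])
```

```text
[ 0.5127 -0.1783  0.0253] (array([0.9863, 0.1217, 0.5004]), array([ 0.0015, -0.0012,  0.0002])) [ 0.2725 -0.3082 -2.253 ] [-0.0523  0.5215  0.0168] [[ 0.9915 -0.1302 -0.0012  0.5862]
 [ 0.1302  0.9915  0.0003 -0.167 ]
 [ 0.0012 -0.0005  1.      0.0141]
 [ 0.      0.      0.      1.    ]]
```

11 mm still to go, so I'll lower slowly.

{"fn": "send_rows", "kwargs": {"deltas": [[[0.36,0,0.18,0,0,0,0.5],[0.27,0,0.13,0,0,0,0.5],[0.18,0,0.09,0,0,0,0.5],[0.1,0,0.05,0,0,0,0.5],[0,0,0,0,0,0,0.5]]]}}

```text
time_s: 17.42
eef_pos: [0.5131, -0.1787, 0.0154]
ee_rot: [2.587, 0.158, -1.642]
force: [-0.2, 0.5, -0.7]
opening: 0.203
```

Run:
```python
from pour import *
A,s=cur(); B=A0.copy(); print(A[:3,3],straight(A,B,1),s["force"],s["moment"],mouth(A)[1])
```

```text
[ 0.5131 -0.1787  0.0154] (array([0.0733, 0.0858, 0.1077]), array([ 0.0018, -0.0025, -0.0005])) [-0.2034  0.5351 -0.6889] [-0.0551  0.5051 -0.0061] [[ 0.9915 -0.1302 -0.0026  0.5866]
 [ 0.1302  0.9915  0.001  -0.1674]
 [ 0.0025 -0.0013  1.      0.0043]
 [ 0.      0.      0.      1.    ]]
```

{"fn": "send_rows", "kwargs": {"deltas": [[[0.12,0,0.08,0,-0.002,0,0.5],[0.06,0,0.03,0,0,0,0.5],[0,0,0,0,0,0,0.5]]]}}

```text
time_s: 17.8
eef_pos: [0.5137, -0.1789, 0.0144]
ee_rot: [2.587, 0.158, -1.642]
force: [-0.2, 0.6, -1.0]
opening: 0.201
```

Run:
```python
from pour import *
A,s=cur(); B=A0.copy(); print(A[:3,3],straight(A,B,1),s["force"],s["moment"])
```

```text
[ 0.5137 -0.1789  0.0144] (array([-0.0455,  0.0546,  0.1173]), array([ 0.0023, -0.0025, -0.0009])) [-0.2092  0.5535 -0.9614] [ 0.0418  0.515  -0.0004]
```

{"fn": "send_rows", "kwargs": {"deltas": [[[0.1,0,0.05,0,0,0,0.5],[0.1,0,0.05,0,0,0,0.5],[0,0,0,0,0,0,0.5]]]}}

```text
time_s: 18.18
eef_pos: [0.515, -0.1792, 0.0143]
ee_rot: [2.589, 0.158, -1.636]
force: [0.1, -0.1, -0.5]
opening: 0.203
```

Run:
```python
from pour import *
A,s=cur(); B=A0.copy(); print(A[:3,3],straight(A,B,1),s["force"],s["moment"])
```

```text
[ 0.515  -0.1792  0.0143] (array([-0.1032,  0.0109,  0.2234]), array([ 0.0029, -0.0063, -0.0014])) [ 0.0683 -0.0828 -0.5129] [0.0249 0.466  0.0095]
```

The height no longer drops and the TCP is back at its grasp height, so the tray is resting on the mat. Release and retreat along the fingers.

{"fn": "send_rows", "kwargs": {"deltas": [[[0,0,0,0,0,0,2.2],[0,0,0,0,0,0,3],[0,0,0,0,0,0,5],[0,0,0,0,0,0,7],[0,0,0,0,0,0,8.5],[0,0,0,0,0,0,8.5]]]}}

```text
time_s: 18.92
eef_pos: [0.5147, -0.1793, 0.0136]
ee_rot: [2.588, 0.158, -1.638]
force: [-0.6, -0.0, -0.2]
opening: 0.994
```

{"fn": "send_rows", "kwargs": {"deltas": [[[-0.8,0,0,0,0,0,8.5],[-1.5,0,0,0,0,0,8.5],[-2.5,0,0,0,0,0,8.5],[-3.0,0,0,0,0,0,8.5],[-3.0,0,0,0,0,0,5],[-1.5,0,0,0,0,0,2],[0,0,0,0,0,0,0]]]}}

```text
time_s: 19.8
eef_pos: [0.4598, -0.1852, 0.1311]
ee_rot: [2.589, 0.157, -1.636]
force: [-0.0, -0.2, 0.0]
opening: 0.369
```

Run:
```python
from pour import *
from tilt import *
A,s=cur(); print(A[:3,3],s["opening"],s["joint_positions"])
F=shot("8")
for n,f in F.items():
    H,S,V=cv2.split(cv2.cvtColor(f["color"],cv2.COLOR_BGR2HSV))
    M=TR0; P=pts(f,(S<70)&(V>90)); L=(P-M[:3,3])@M[:3,:3]
    Q=L[(L[:,0]>-.04)&(L[:,0]<.06)&(abs(L[:,1])<.035)&(abs(L[:,2]-.0025)<.012)&((L[:,0]<.01)|(abs(L[:,1])<.018))]
    a=np.linalg.lstsq(np.c_[Q[:,:2],np.ones(len(Q))],Q[:,2],rcond=None)[0]
    print(n,len(Q),"slope rel deg",np.degrees(a[:2]),"z",a[2])
```

```text
[ 0.4598 -0.1852  0.1311] 0.3686031636976599 [-0.537  -0.1973 -0.655   0.7503  0.2605  2.5237]
side 1932 slope rel deg [-0.152  -0.1081] z 0.003963330858899259
top 1175 slope rel deg [0.0166 0.0062] z 0.0020640080270782494
```

View pics/side8.png

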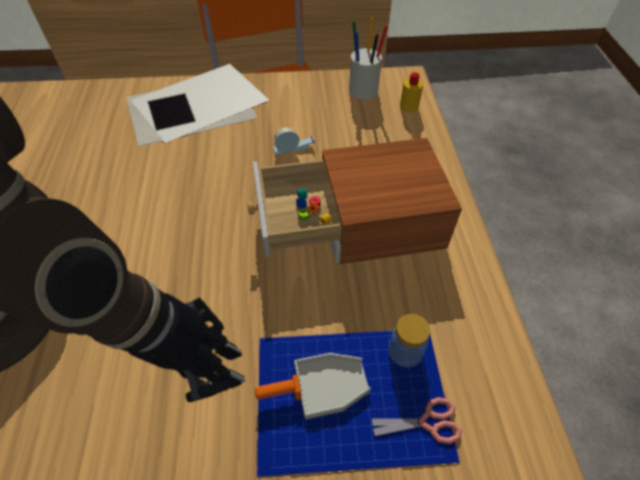

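View pics/top8.png

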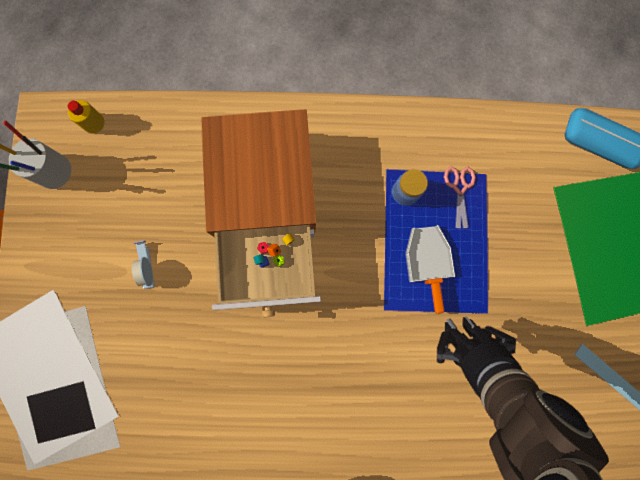

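The tray is empty and flat on the mat: floor slope under 0.2°, mouth at (432,230) in the top view. All six beads are in the drawer at about (270,252), and the jar, scissors and tape are unmoved. Next is the push pose with the gripper closed, rolled 90° so joint 6 stays mid-range.

```bash
cat > push.py <<'E'
from pour import *
def Rp(yaw,phi):
    yaw,phi=np.radians([yaw,phi]);h=np.array([np.cos(yaw),np.sin(yaw),0]);z=np.array([0,0,1.])
    x=h*np.sin(phi)-z*np.cos(phi);y=h*np.cos(phi)+z*np.sin(phi);return np.c_[x,y,np.cross(x,y)]
def P(x,z=.088,y=0): return T(Rp(8,55),cab(x,y,z))
E
python3 - <<'E'
from push import *
from meas import *
A,s=cur(); B=P(-.21); print(B[:3,3],straight(A,B,1),steps(A,B,16)); S=steps(A,B,16)
# path check
from scipy.linalg import expm
M=A.copy()
D=np.linalg.inv(A)@B;L=logm(D).real
for k in range(0,5): print((A@expm(L*k/4))[:3,3])
for n in("side","top"):
    f=load(n+"8.npz"); H,S_,V=cv2.split(cv2.cvtColor(f["color"],cv2.COLOR_BGR2HSV))
    p=pts(f,f["range_z"]>0); c=np.radians(CY); h=np.array([np.cos(c),np.sin(c)]); d=p[:,:2]-CAB; X=d@h; Y=d@[-h[1],h[0]]
    q=p[(X>-.115)&(X<-.01)&(abs(Y)<.075)&(p[:,2]>.06)]; print(n,"bead top max",np.percentile(q[:,2],[50,99,99.9]))
    k=(X>-.17)&(X<-.137)&(abs(Y)<.05)&(p[:,2]>.06)&(p[:,2]<.13); print("knob X",np.percentile(X[k],[2,50]),"Y",np.percentile(Y[k],[2,50,98]),"z",np.percentile(p[k,2],[2,50,98]),k.sum())
E
```

```text
[0.416  0.1462 0.088 ] (array([  3.4529, -33.4068,   1.7555]), array([-1.5366,  0.418 ,  0.3958])) [-0.1119 -1.8377 -1.4267 -0.096   0.0261  0.0247]
[ 0.4595 -0.1847  0.1293]
[ 0.4886 -0.0995  0.1512]
[ 0.4885 -0.007   0.1536]
[0.4619 0.0792 0.1325]
[0.416  0.1462 0.088 ]
side bead top max [0.0729 0.1089 0.1109]
knob X [-0.1604 -0.1425] Y [-0.0439 -0.0043  0.0448] z [0.0851 0.1023 0.1196] 203
top bead top max [0.071  0.1067 0.1106]
knob X [-0.1611 -0.1413] Y [-0.046  -0.0007  0.0466] z [0.0898 0.1143 0.1187] 273
```

Run:
```python
from push import *
from meas import *
for n in("side","top"):
    f=load(n+"8.npz"); H,S,V=cv2.split(cv2.cvtColor(f["color"],cv2.COLOR_BGR2HSV))
    h=np.array([np.cos(np.radians(CY)),np.sin(np.radians(CY))])
    for mm,s,c in comp((S>150)&(V>60)&~((H>8)&(H<24)&(S<215)),8):
        p=pts(f,mm)
        if len(p)<5: continue
        m=np.median(p,0); d=m[:2]-CAB; X=d@h;Y=d@[-h[1],h[0]]
        if -.13<X<0 and abs(Y)<.083: print(n,s,"hue",np.median(H[mm]),"X,Y",X,Y,"z",np.percentile(p[:,2],[5,50,95]))
a=load("top8.npz")["color"][225:310,205:325];b=load("side8.npz")["color"][155:265,245:355]
cv2.imwrite("pics/z8.png",np.hstack([cv2.resize(a,(440,312),interpolation=3),cv2.resize(b,(312,312),interpolation=3)]))
A,s=cur(); B=P(-.25,.13); L=logm(np.linalg.inv(A)@B).real; print(steps(A,B,16))
for k in range(0,5): print((A@expm(L*k/4))[:3,3])
```

```text
side [298 189   8   7  39] hue 89.0 X,Y -0.05602021312493746 0.007113377831956117 z [0.1055 0.1091 0.1111]
side [298 197  22  24 251] hue 38.0 X,Y -0.0457123838239556 -0.022659308660993357 z [0.0769 0.0865 0.098 ]
side [297 199   8   9  60] hue 112.0 X,Y -0.060047668211577455 -0.0022157683617589556 z [0.0801 0.0888 0.092 ]
side [321 215  10   9  60] hue 22.0 X,Y -0.02057362729066154 -0.049676836206466506 z [0.0833 0.0896 0.0922]
top [282 234  12  11  82] hue 23.0 X,Y -0.02130777257516375 -0.047034854083241824 z [0.0847 0.0886 0.0919]
top [257 242  27  25 319] hue 36.0 X,Y -0.04171127198280872 -0.017802612134831485 z [0.0799 0.0857 0.0964]
top [254 255  15  12 110] hue 89.5 X,Y -0.05852473469117003 0.005760660497912034 z [0.0869 0.1056 0.11  ]
[-0.4762 -1.8431 -1.3909 -0.096   0.0261  0.0247]
[ 0.4595 -0.1847  0.1293]
[ 0.4805 -0.1     0.1634]
[ 0.4709 -0.0078  0.1769]
[0.4336 0.0775 0.1657]
[0.3762 0.1423 0.13  ]
```

View pics/z8.png

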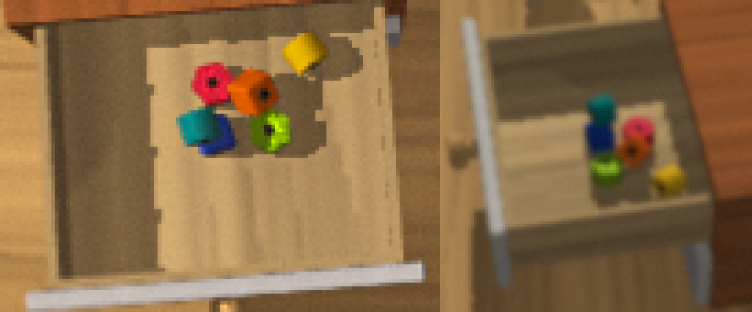

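Teal has come to rest on top of blue, its top at about 109–111 mm in both views, just above the 108 mm rim. It could catch the carcass when the drawer shuts, so I'll nudge it off with the closed fingertips first.

Run:
```python
from push import *
A,s=cur(); B=T(Rp(8,10),cab(-.058,-.032,.16)); L=logm(np.linalg.inv(A)@B).real; print(B[:3,3],steps(A,B,14))
for k in range(0,5): print((A@expm(L*k/4))[:3,3])
for a,b in((-.058,-.032),(-.058,.006),(-.058,-.003)): print(cab(a,b,0))
```

```text
[0.5704 0.1292 0.16  ] [ 0.2873 -0.9312 -2.4745 -0.1121 -0.0143 -0.0156]
[ 0.4595 -0.1847  0.1293]
[ 0.5306 -0.1308  0.1537]
[ 0.577  -0.0519  0.1674]
[0.5911 0.0395 0.1694]
[0.5704 0.1292 0.16  ]
[0.5704 0.1292 0.    ]
[0.5667 0.167  0.    ]
[0.5676 0.1581 0.    ]
```

{"fn": "send_rows", "kwargs": {"deltas": [[[0.1,-0.93,-2.47,-0.112,-0.014,-0.016,0],[0.1,-0.93,-2.47,-0.112,-0.014,-0.016,0],[0.2,-0.93,-2.47,-0.112,-0.014,-0.016,0],[0.28,-0.93,-2.47,-0.112,-0.014,-0.016,0],[0.28,-0.93,-2.47,-0.112,-0.014,-0.016,0],[0.28,-0.93,-2.47,-0.112,-0.014,-0.016,0],[0.28,-0.93,-2.47,-0.112,-0.014,-0.016,0],[0.28,-0.93,-2.47,-0.112,-0.014,-0.016,0]]]}}

```text
time_s: 20.9
eef_pos: [0.5813, -0.0202, 0.1627]
ee_rot: [1.791, 0.867, -1.299]
force: [-0.5, 0.5, -1.0]
opening: 0.004
```

Run:
```python
from push import *
A,s=cur(); B=T(Rp(8,10),cab(-.058,-.032,.16)); L=logm(np.linalg.inv(A)@B).real; print(A[:3,3],steps(A,B,6),s["opening"])
for k in range(0,5): print((A@expm(L*k/4))[:3,3])
```

```text
[ 0.5813 -0.0202  0.1627] [ 0.1914 -0.7922 -2.4063 -0.108  -0.0145 -0.0124] 0.004073118655182194
[ 0.5813 -0.0202  0.1627]
[0.5874 0.0174 0.1649]
[0.5876 0.0554 0.1652]
[0.5819 0.0931 0.1635]
[0.5704 0.1292 0.16  ]
```

{"fn": "send_rows", "kwargs": {"deltas": [[[0.19,-0.8,-2.4,-0.108,-0.014,-0.012,0],[0.19,-0.8,-2.4,-0.108,-0.014,-0.012,0],[0.19,-0.8,-2.4,-0.108,-0.014,-0.012,0],[0.19,-0.8,-2.4,-0.108,-0.014,-0.012,0],[0.19,-0.8,-2.4,-0.108,-0.014,-0.012,0],[0.19,-0.8,-2.2,-0.1,-0.014,-0.012,0],[0,0,0,0,0,0,0]]]}}

```text
time_s: 21.78
eef_pos: [0.5667, 0.1349, 0.1484]
ee_rot: [1.172, 1.169, -0.972]
force: [-0.2, 0.3, 0.2]
opening: -0.003
```

Run:
```python
from push import *
from tilt import *
A,s=cur(); B=T(Rp(8,10),cab(-.058,-.030,.102)); print(A,straight(A,B,1),s["joint_positions"])
C=T(Rp(8,10),cab(-.058,.008,.102)); print(straight(B,C,1))
shot("9")
```

```text
[[ 0.1581  0.9748  0.1576  0.5667]
 [ 0.0232  0.1559 -0.9875  0.1349]
 [-0.9872  0.1598  0.002   0.1484]
 [ 0.      0.      0.      1.    ]] (array([ 4.6274, -0.4597,  0.4103]), array([ 0.0187, -0.0011,  0.014 ])) [ 0.2414  0.1162 -0.2448  1.05   -0.0152  1.6525]
(array([ 0.0276,  0.1567, -3.7967]), array([-0.,  0., -0.]))
```

View pics/side9.png

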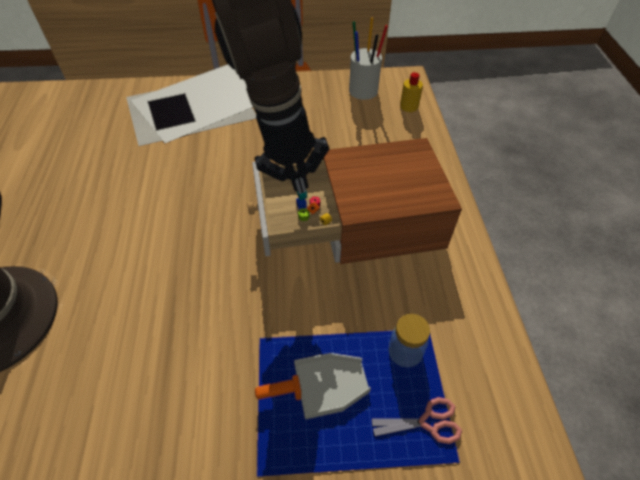

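{"fn": "send_rows", "kwargs": {"deltas": [[[0,-0.2,0.45,0.01,0,0.007,0],[0.6,-0.2,0.1,0.008,0,0.006,0],[1.2,0,0,0,0,0,0],[1.2,0,0,0,0,0,0],[1.0,0,0,0,0,0,0],[0.5,0,0,0,0,0,0],[0,0,0,0,0,0,0]]]}}

```text
time_s: 22.75
eef_pos: [0.5722, 0.1254, 0.0994]
ee_rot: [1.2, 1.149, -0.981]
force: [-0.2, -0.2, -0.2]
opening: -0.001
```

Run:
```python
from push import *
from tilt import *
A,s=cur(); C=T(Rp(8,10),cab(-.058,.008,.102)); print(A[:3,3],straight(A,C,1),s["force"])
f=optics.grab_frame("side");cv2.imwrite("pics/z10.png",cv2.resize(f["color"][120:270,220:380],(640,600),interpolation=3))
```

```text
[0.5722 0.1254 0.0994] (array([-0.2463,  0.0423, -4.3945]), array([-0.0089,  0.0004,  0.0005])) [-0.2288 -0.2253 -0.1997]
```

View pics/z10.png

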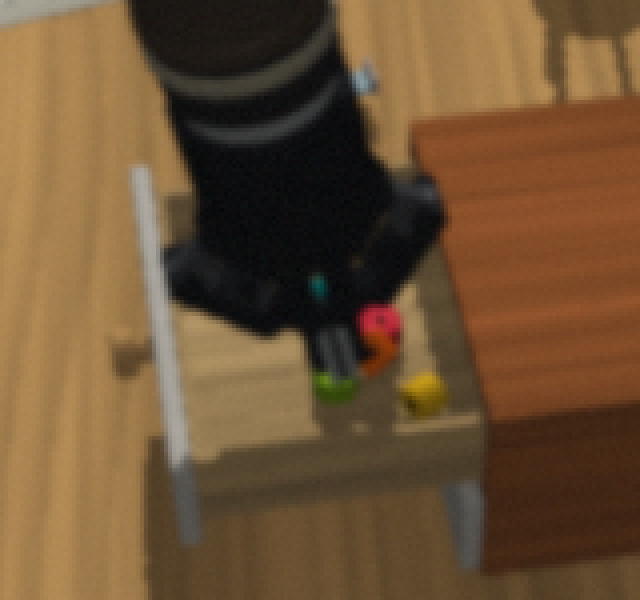

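The tip is just to the right of teal and touching nothing (force about zero). I'll raise it 2 mm and sweep slowly left.

{"fn": "send_rows", "kwargs": {"deltas": [[[-0.25,0,-0.3,0,0,0,0],[0,0,-0.5,0,0,0,0],[0,0,-0.6,0,0,0,0],[0,0,-0.6,0,0,0,0],[0,0,-0.6,0,0,0,0],[0,0,-0.6,0,0,0,0],[0,0,-0.6,0,0,0,0],[0,0,0,0,0,0,0]]]}}

```text
time_s: 23.8
eef_pos: [0.5672, 0.1667, 0.104]
ee_rot: [1.2, 1.148, -0.978]
force: [0.3, -0.0, -0.5]
opening: 0.002
```

Run:
```python
from push import *
from tilt import *
A,s=cur(); C=T(Rp(8,10),cab(-.058,.008,.102)); print(A[:3,3],straight(A,C,1),s["force"])
f=optics.grab_frame("side");cv2.imwrite("pics/z11.png",cv2.resize(f["color"][120:270,220:380],(640,600),interpolation=3))
```

```text
[0.5672 0.1667 0.104 ] (array([ 0.1873, -0.0727, -0.2373]), array([-0.0079, -0.0003, -0.0023])) [ 0.3022 -0.0124 -0.531 ]
```

View pics/z11.png

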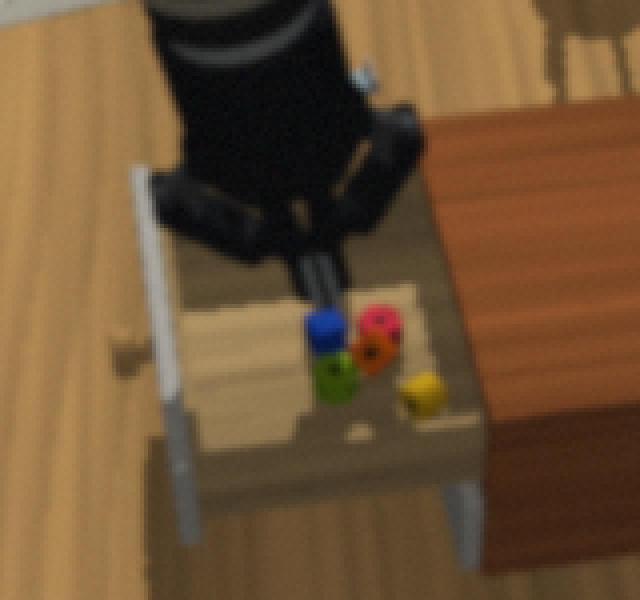

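Blue is uncovered. I'll lift up and out, then look for teal.

{"fn": "send_rows", "kwargs": {"deltas": [[[-1.0,0.16,0,0,0,0,0],[-2.0,0.3,0,0,0,0,0],[-2.5,0.4,0,0,0,0,0],[-2.0,-1.5,0,0,0.04,0,0],[-0.5,-3.5,0,0,0.05,0,0],[0,-4,0,0,0.05,0,0],[0,-4,0,0,0.05,0,0],[0,-4,0,0,0.05,0,0]]]}}

```text
time_s: 24.85
eef_pos: [0.3952, 0.1431, 0.162]
ee_rot: [1.352, 1.334, -0.84]
force: [0.4, -1.1, 0.3]
opening: 0.001
```

Run:
```python
from push import *
from tilt import *
A,s=cur(); B=P(-.22); print(A,straight(A,B,1),steps(A,B,10))
F=shot("12")
cv2.imwrite("pics/z12.png",np.hstack([cv2.resize(F["top"]["color"][225:310,205:325],(440,312),interpolation=3),cv2.resize(F["side"]["color"][155:265,245:355],(312,312),interpolation=3)]))
h=np.array([np.cos(np.radians(CY)),np.sin(np.radians(CY))])
for n,f in F.items():
    H,S,V=cv2.split(cv2.cvtColor(f["color"],cv2.COLOR_BGR2HSV))
    for mm,s,c in comp((S>150)&(V>50)&(H>80)&(H<125),8):
        p=pts(f,mm); m=np.median(p,0); d=m[:2]-CAB; X=d@h;Y=d@[-h[1],h[0]]
        if -.13<X<0 and abs(Y)<.083: print(n,s,"hue",np.median(H[mm]),"X,Y",X,Y,"z",np.percentile(p[:,2],[5,50,95]))
```

```text
[[ 0.1444  0.9747  0.1704  0.3952]
 [ 0.2672  0.1274 -0.9552  0.1431]
 [-0.9528  0.1835 -0.2421  0.162 ]
 [ 0.      0.      0.      1.    ]] (array([ 7.2607, -0.2717,  1.7758]), array([-0.1047, -0.2308,  0.7702])) [ 0.7057 -0.2883  0.0965 -0.0105 -0.0231  0.077 ]
side [297 179   8   9  51] hue 89.0 X,Y -0.05312150750637732 0.05189035434565608 z [0.0833 0.0899 0.0932]
side [297 197   9  11  69] hue 112.0 X,Y -0.05978767397367095 -0.001211736617270991 z [0.0805 0.0893 0.0918]
top [231 256   9   9  64] hue 89.0 X,Y -0.05209684507523629 0.05441738784435993 z [0.086  0.0895 0.0916]
top [258 256  11  11  82] hue 113.0 X,Y -0.05907078027384268 0.002497395700405239 z [0.0857 0.0885 0.0908]
```

View pics/z12.png

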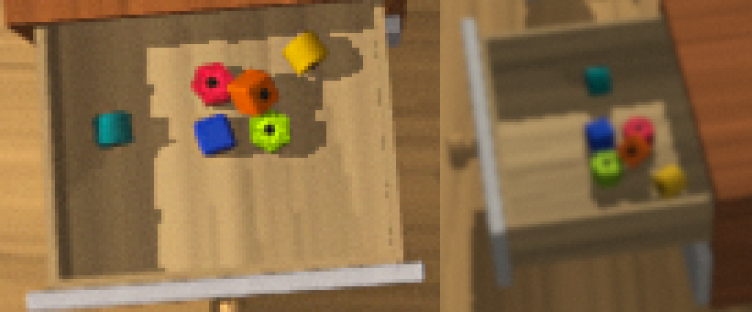

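All six beads now sit low in the drawer, with teal on its floor (top at 90 mm, below the rim). Moving to the pre-push pose.

{"fn": "send_rows", "kwargs": {"deltas": [[[0.7,-0.29,0.1,-0.01,-0.023,0.077,0],[0.7,-0.29,0.1,-0.01,-0.023,0.077,0],[0.7,-0.29,0.1,-0.01,-0.023,0.077,0],[0.7,-0.29,0.1,-0.01,-0.023,0.077,0],[0.7,-0.29,0.1,-0.01,-0.023,0.077,0],[0.7,-0.29,0.1,-0.01,-0.023,0.077,0],[0.7,-0.29,0.1,-0.01,-0.023,0.077,0],[0.7,-0.29,0.1,-0.01,-0.023,0.077,0]]]}}

```text
time_s: 25.95
eef_pos: [0.4057, 0.144, 0.1121]
ee_rot: [1.477, 0.696, -0.451]
force: [0.1, -0.8, -0.6]
opening: 0.003
```

Run:
```python
from push import *
A,s=cur(); B=P(-.19); print(A[:3,3],B[:3,3],straight(A,B,1),steps(A,B,5))
```

```text
[0.4057 0.144  0.1121] [0.4359 0.1482 0.088 ] (array([3.8809, 0.2479, 0.1384]), array([-0.029 , -0.0333,  0.1217])) [ 0.7785  0.0114  0.0178 -0.0058 -0.0067  0.0243]
```

{"fn": "send_rows", "kwargs": {"deltas": [[[0.78,0.01,0.02,-0.006,-0.007,0.024,0],[0.78,0.01,0.02,-0.006,-0.007,0.024,0],[0.78,0.01,0.02,-0.006,-0.007,0.024,0],[0.78,0.01,0.02,-0.006,-0.007,0.024,0],[0.6,0.01,0.02,-0.006,-0.007,0.024,0],[0,0,0,0,0,0,0]]]}}

```text
time_s: 26.7
eef_pos: [0.4408, 0.1531, 0.1018]
ee_rot: [1.471, 0.577, -0.373]
force: [-0.1, -0.5, 0.6]
opening: -0.001
```

Run:
```python
from push import *
from tilt import *
A,s=cur(); B=P(-.162); print(A[:3,3],B[:3,3],straight(A,B,1),s["force"],s["joint_positions"])
h=np.array([np.cos(np.radians(CY)),np.sin(np.radians(CY)),0]); print("fwd in tool",A[:3,:3].T@h)
F=shot("13")
```

```text
[0.4408 0.1531 0.1018] [0.4638 0.1509 0.088 ] (array([2.6346, 0.1548, 0.5308]), array([0.0004, 0.0044, 0.0009])) [-0.1409 -0.5089  0.6164] [ 0.5409 -0.5464 -1.2618 -0.0631 -0.3297  1.8098]
fwd in tool [0.8181 0.5738 0.0385]
```

View pics/side13.png

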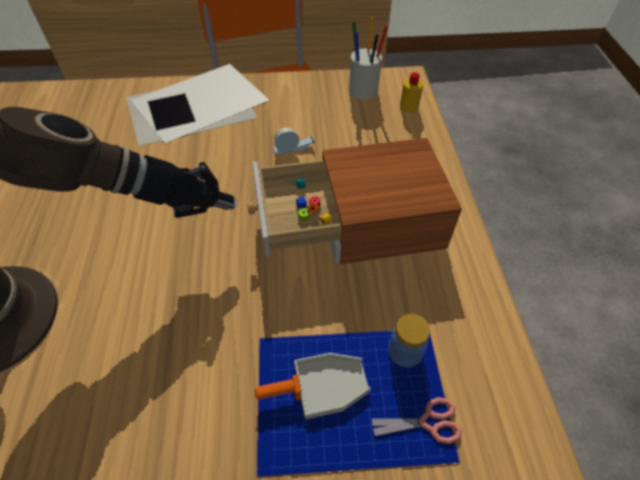

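View pics/top13.png

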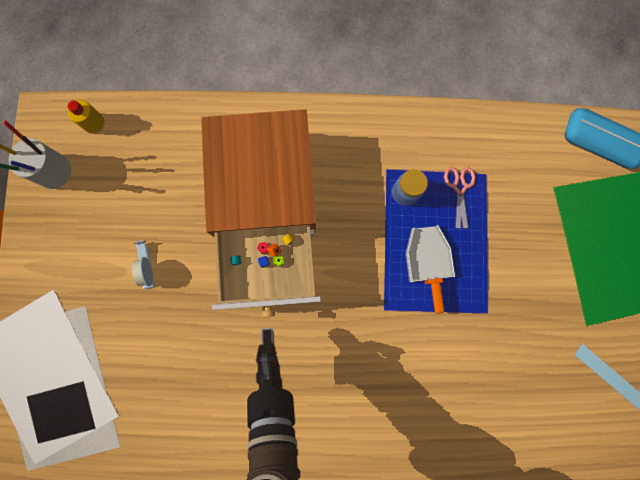

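The fingertip at (267,331) lines up with the knob at (267,311) in the top view. I'll drop it to knob height and then make contact slowly.

{"fn": "send_rows", "kwargs": {"deltas": [[[0.6,-0.4,0.13,0,0.002,0,0],[0.6,-0.4,0.13,0,0.002,0,0],[0.6,-0.4,0.13,0,0,0,0],[0,0,0,0,0,0,0]]]}}

```text
time_s: 27.3
eef_pos: [0.4532, 0.153, 0.0892]
ee_rot: [1.469, 0.586, -0.382]
force: [-1.0, -0.0, 0.0]
opening: -0.001
```

```bash
cat > st.py <<'E'
from push import *
A,s=cur(); c=np.radians(CY);h=np.array([np.cos(c),np.sin(c)]);d=A[:2,3]-CAB
print("X,Y,z",d@h,d@[-h[1],h[0]],A[2,3],"force",np.array(s["force"]),"fwd",A[:3,:3].T@np.r_[h,0],"up",A[:3,:3].T@[0,0,1],"right",A[:3,:3].T@[h[1],-h[0],0],s["joint_positions"],s["time_s"])
E
python3 st.py
```

```text
X,Y,z -0.1722904756283143 0.003142067876599519 0.08922020719207589 force [-0.981  -0.0081  0.0461] fwd [0.8113 0.5834 0.0384] up [-0.5839  0.8119  0.0018] right [-0.0301 -0.0238  0.9993] [ 0.5108 -0.4819 -1.2648 -0.1247 -0.3027  1.7951] 27.3
```

{"fn": "send_rows", "kwargs": {"deltas": [[[0.15,-0.4,0.1,0,0,0,0],[0.2,-0.35,0.1,0,0,0,0],[0,0,0,0,0,0,0]]]}}

```text
time_s: 27.68
eef_pos: [0.454, 0.1526, 0.085]
ee_rot: [1.467, 0.59, -0.389]
force: [0.3, -1.3, 0.3]
opening: -0.004
```

```bash
python3 st.py
```

```text
X,Y,z -0.17153209655435872 0.002607499996927444 0.08499099881133665 force [ 0.2983 -1.276   0.2992] fwd [0.8072 0.5891 0.0368] up [-0.5896  0.8077  0.0031] right [-0.0279 -0.0242  0.9993] [ 0.5081 -0.4696 -1.2649 -0.1299 -0.3009  1.7956] 27.675
```

{"fn": "send_rows", "kwargs": {"deltas": [[[0.32,0.22,0.02,0,0,0,0],[0.32,0.22,0.02,0,0,0,0],[0.45,0.32,0.03,0,0,0,0],[0.57,0.41,0.04,0,0,0,0],[0.57,0.41,0.04,0,0,0,0],[0.57,0.41,0.04,0,0,0,0]]]}}

```text
time_s: 28.42
eef_pos: [0.4906, 0.156, 0.0849]
ee_rot: [1.467, 0.591, -0.388]
force: [-1.4, 1.4, 0.4]
opening: 0.005
```

```bash
python3 st.py
```

```text
X,Y,z -0.13482325213769292 0.00248223702244331 0.08490406574559772 force [-1.4193  1.4216  0.3826] fwd [0.8076 0.5886 0.0381] up [-0.5891  0.8081  0.0023] right [-0.0294 -0.0243  0.9993] [ 0.4545 -0.3639 -1.2257 -0.2069 -0.2573  1.7609] 28.425
```

{"fn": "send_rows", "kwargs": {"deltas": [[[0.6,0.44,0.05,0,0,0,0],[0.65,0.47,0.05,0,0,0,0],[0.65,0.47,0.05,0,0,0,0],[0.65,0.47,0.05,0,0,0,0],[0.65,0.47,0.05,0,0,0,0],[0.65,0.47,0.05,0,0,0,0],[0.65,0.47,0.05,0,0,0,0],[0.5,0.37,0.04,0,0,0,0]]]}}

```text
time_s: 29.42
eef_pos: [0.5569, 0.161, 0.0843]
ee_rot: [1.467, 0.592, -0.388]
force: [-1.3, 0.5, 0.1]
opening: -0.001
```

```bash
python3 st.py;  python3 -c "
from tilt import *
F=shot('14')
cv2.imwrite('pics/z14.png',np.hstack([cv2.resize(F['top']['color'][215:345,190:330],(400,371),interpolation=3),cv2.resize(F['side']['color'][140:270,220:360],(400,371),interpolation=3)]))"
```

```text
X,Y,z -0.06834727493216207 0.0009399784847486762 0.08433011831520762 force [-1.3393  0.5093  0.0738] fwd [0.8071 0.5892 0.0384] up [-0.5897  0.8076  0.0023] right [-0.0297 -0.0245  0.9993] [ 0.3827 -0.1973 -1.1348 -0.2919 -0.1997  1.7163] 29.425
```

View pics/z14.png

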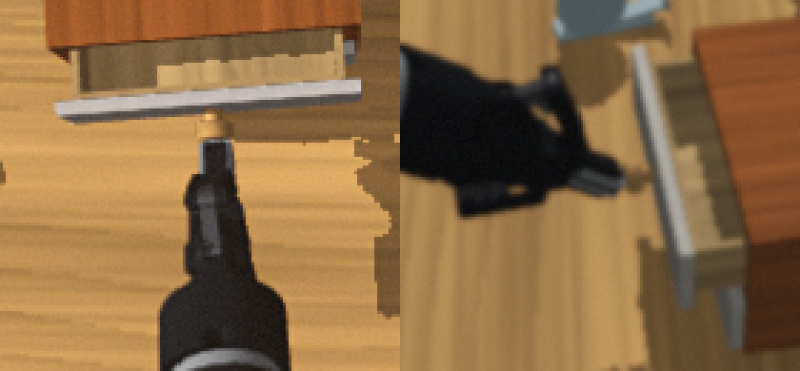

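The drawer is open about 35 mm now and the tip is centred on the knob. I'll continue more slowly.

{"fn": "send_rows", "kwargs": {"deltas": [[[0.45,0.33,0.03,0,0,0,0],[0.45,0.33,0.03,0,0,0,0],[0.4,0.29,0.03,0,0,0,0],[0.32,0.23,0.02,0,0,0,0],[0.24,0.18,0.02,0,0,0,0],[0.2,0.14,0.01,0,0,0,0]]]}}

```text
time_s: 30.28
eef_pos: [0.5837, 0.1631, 0.0842]
ee_rot: [1.467, 0.592, -0.388]
force: [-0.2, 1.6, 0.1]
opening: 0.001
```

```bash
python3 st.py
```

```text
X,Y,z -0.04146113995470191 0.00041856804727937515 0.0842393345950552 force [-0.1835  1.6483  0.111 ] fwd [0.807  0.5893 0.0383] up [-0.5898  0.8076  0.0024] right [-0.0295 -0.0245  0.9993] [ 0.3611 -0.1381 -1.0926 -0.3113 -0.1826  1.7031] 30.275
```

{"fn": "send_rows", "kwargs": {"deltas": [[[0.18,0.13,0.01,0,0,0,0],[0.18,0.13,0.01,0,0,0,0],[0.18,0.13,0.01,0,0,0,0],[0.12,0.09,0,0,0,0,0]]]}}

```text
time_s: 30.78
eef_pos: [0.5919, 0.164, 0.084]
ee_rot: [1.467, 0.592, -0.388]
force: [-16.6, -1.6, 9.9]
opening: 0.005
```

```bash
python3 st.py
```

```text
X,Y,z -0.033159463323306375 0.0005018045548498226 0.08398292575926361 force [-16.5997  -1.6023   9.9207] fwd [0.8067 0.5896 0.0386] up [-0.5902  0.8073  0.0023] right [-0.0298 -0.0247  0.9993] [ 0.3553 -0.1201 -1.0789 -0.3158 -0.1776  1.6995] 30.775
```

It has reached the hard stop: force rises to 17 N at X = -33 mm, where the shut knob should be. Backing off and checking.

{"fn": "send_rows", "kwargs": {"deltas": [[[-0.3,-0.22,0,0,0,0,0],[-0.9,-0.65,0,0,0,0,0],[-1.8,-1.3,0,0,0,0,0],[-2.4,-1.2,0,0,0,0,0],[-3,0.5,0,0,0,0,0],[-3,0.5,0,0,0,0,0],[-3,0.5,0,0,0,0,0],[0,0,0,0,0,0,0]]]}}

```text
time_s: 31.78
eef_pos: [0.4592, 0.1444, 0.1543]
ee_rot: [1.467, 0.59, -0.39]
force: [0.6, 0.1, -0.7]
opening: -0.002
```

Run:
```python
from tilt import *
A,s=cur(); print(A[:3,3],s["force"],s["time_s"])
F=shot("15")
for n,f in F.items():
    H,S,V=cv2.split(cv2.cvtColor(f["color"],cv2.COLOR_BGR2HSV))
    for mm,q,c in comp((S<60)&(V>120),150):
        p=pts(f,mm)
        if len(p) and abs(np.median(p[:,2])-.1165)<.006 : print(n,"panel",q,line(p[abs(p[:,2]-.1165)<.006][:,:2]))
```

```text
[0.4592 0.1444 0.1543] [ 0.626   0.1236 -0.6928] 31.775
side panel [318 154  23  73 339] (array([0.6195, 0.1622]), array([ 0.0973, -0.9953]))
top panel [208 225 107  12 494] (array([0.6192, 0.1663]), array([ 0.0948, -0.9955]))
```

View pics/side15.png

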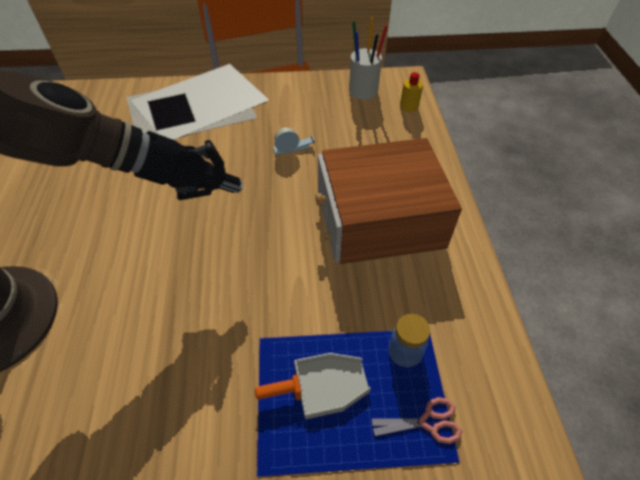

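View pics/top15.png

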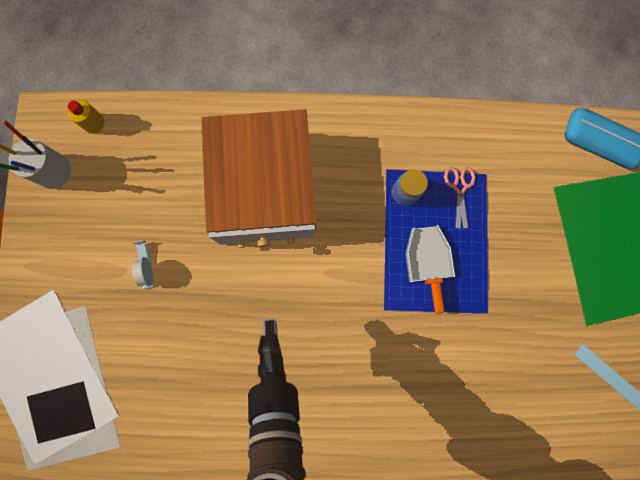

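The drawer is shut: the panel centre is 5–6 mm in front of the carcass, and 5 mm is the expected value. No loose beads are visible, the tray is flat on the mat, the jar, scissors and tape are in place, and the robot is touching nothing.

```bash
python3 -c "
from bench import order
print(order.sign_off())"
```

```text
the job is handed in; nothing more can be done
None
```

The job is done and handed in at about 32 s of the 69 s allowed. All six beads are in the drawer, the empty tray is flat on the mat, and the drawer is shut.

**Pour:** I lifted the tray by its handle and tipped it to about 40° with the mouth at about 106 mm, low over the open drawer. No beads were spilled. Joint 6 reached its limit on the way across, so I poured with the tray yawed about 11° relative to the cabinet.

**Extra step:** the teal bead landed on top of the blue one, about 1–3 mm above the drawer rim. I nudged it down onto the drawer floor with the closed fingertips before closing the drawer.

**Last checks:**
- **Beads:** all six were counted in the drawer before closing. They can't be seen now that it is shut, and none are loose anywhere in either view.
- **Tray:** its floor is within about 0.2° of flat, back at its starting spot on the mat.
- **Drawer:** the panel centre measures 5–6 mm in front of the carcass, and shut should be 5 mm. I pushed it the last few centimetres slowly to the stop, with a peak reading of about 19 N.
- **Jar, scissors, tape dispenser:** they look unmoved in the pictures; I did not re-measure them.
- **Disagreement:** the side view reads heights about 1–2 mm higher than the top view, within the calibration.

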